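# Pack a leathercraft kit crate in two layers

## Robot

A 7-joint arm with a two-finger parallel gripper is mounted at the origin on the work surface. World frame = base frame: x ahead of the robot, y to its left, z up, the work surface at z = 0. Lengths are in m, angles in rad, forces in N, time in s.
With the tool pointing down it reaches from about 0.4 to 0.85 m from the base axis. Payload 10.4 kg.
Tool frame: the origin (TCP) lies between the finger pads; the fingertips stand 19 mm ahead of it and the grasp point (between the pads) is the TCP; z points along the fingers, y is the line along which they close (so a half turn about z gives the same grasp; the last joint's range is limited). The gripper opens to 85 mm and grips with 20 to 120 N. Pads are 22 mm wide; open, the fingers measure 114 mm over their backs; the gripper's body (76 mm by 85 mm) begins 54 mm behind the grasp point. The pads swing forward as they close: fully open they stand 13 mm farther back than shut.
Start: joints at [-1.277, 0.332, -0.065, 1.46, 0.022, 1.35, -0.088], TCP at [0.195, 0.594, 0.25] pointing down, gripper open.
Joint ranges: [-2.6, 2.6], [-0.5, 2.12], [-1.47, 1.34], [0.16, 2.42], [-1.27, 4.41], [0.06, 2.06], [-2.6, 2.6]. Speed limits (rad/s): [2.22, 2.22, 2.79, 2.79, 3.14, 3.14, 3.14].

## Interface

Orientations are given as a unit quaternion [x, y, z, w].
In Python, from workcell import state, eyes, job gives the robot as it stands. The module is installed in compiled form; this text tells all that it offers.
- The arm moves only by the tool step_arm, never from a script. Its argument "deltas" is a list of rows, each an object of numbers: "dx", "dy", "dz": the shift along the tool's x, y, z each as a share of 300 mm, from -1 to 1; "ax", "ay", "az": the turn, a rotation vector about the tool's x, y, z each as a share of 90 degrees, from -1 to 1; "grip": the opening, from 0 (shut) to 1 (fully open). A call has 1 to 10 rows; each row is the pose to reach, as a shift and turn from the pose commanded when the call began, along the tool's axes at that moment; what a row does not reach only later rows make up. A row lasts 1/10 s, in which the tool goes at most 50 mm and 8.59 degrees, less where a joint would pass 70% of its speed; a pose out of reach is approached as far as the arm can. A call with a number of a shift or a turn outside -1 to 1 is refused whole. A call with a gripper value outside its range is refused whole. The fingers move at their own pace and stop on an object; "grip_force" is the grip in N (left out, the last holds). Time passes only in rows, so rows that repeat a pose let the fingers close. It gives the time, the measured TCP pose, the force, the opening and the grip force at its end, in the units of the state.
- state(): the state, without advancing time (a new reading comes with each control period).
- eyes.get_image(name): name is "scene" or "top" or "wrist"; returns a dict with "color" (420x560x3 uint8, red, green, blue), "depth" (420x560 float32, m along the optical axis (not along the pixel's ray), 0 where there is no reading), "vfov" (degrees; the focal length in pixels is half the picture's height over the tangent of half this angle, whatever the lens; pixels are square), "cx", "cy" (the principal point, pixels), "extrinsics" (4x4, takes a point from world to camera coordinates); the wrist camera has in their place "hand_eye" (4x4, takes a point from camera to tool coordinates, whose origin is the TCP and whose axes are the flange's). Camera axes: x right, y down, z forward; pixel columns grow to the right and rows downward; lengths in m; the calibration is good to about 2 mm. A picture is of the moment at which its call begins: read the wrist's pose just before it.
- job.sign_off(): hands the job in; it is judged then, once.
The state is a dict: "clock": time; "joints": joint angles; "joint_vel": joint speeds; "joint_efforts": joint torques, N m; "tool_pos": TCP position; "orientation": TCP orientation; "contact_force": force on the tool from outside, world axes, zero at the start; "ft_torque": the same for the moment, N m; "gripper_width": finger opening in m; "grasp_force": force on a finger pad.
Only numpy, scipy, OpenCV 4.12 (cv2) and the standard library are available. Lean on these libraries where they do the work, as an engineer would, in place of code of your own. Each camera call takes 0.05 s, during which the arm holds its last target. There are 200 camera calls.

## Task

Pack the kit crate: carry the twin-bay tray over and tip all of the tan thread spools into the crate while the blue spools stay in their own bay of the tray, and finish with the tray, blue spools still in it, standing back on its cork mat. Once the tan spools lie in the crate, fit the separator board flat on the crate's ledges with its rib upwards, and then lay every beech hand tool that is there flat on the board, side by side in one layer. Leave the tape roll, the mug and the tape measure where they are.

Things in the scene. Friction and masses are not known exactly. Their poses are not given: they have to be found in the camera images.
- tray: Loose grey twin-bay tray, 216 x 84 x 113 mm, 0.35 kg. Origin: centre of its underside; x along it, z up. A divider at x = 0 (4 mm thick, 62 mm high) parts two bays: tan spools in the +x bay, blue in the -x bay. Each is 76 mm wide between side walls 4 mm thick, 62 mm high, and open at its outer end (x = +-108 mm).
- tray_handle (a point): Grip point of the tray's black handle, on the tray's z axis 90 mm above its underside; axes as the tray. The handle is a block on the divider, 14 mm thick along x, 56 mm wide along y, from 61 to 113 mm above the underside: pinch it from above, across x.
- tray_mouth (a point): Middle of the floor's edge at the mouth of the tan bay: x = 108, z = 28 mm from the tray's origin. Each bay's floor slopes 12 degrees (0.21 rad) down from its mouth to the divider (6 mm above the underside), so the spools rest against the divider and roll out when that mouth is tipped down by more than the slope.
- rest: Fixed cork mat 230 x 96 x 4 mm where the tray lives; origin: centre of its underside, x along its length. The tray starts on it, about parallel.
- crate: Fixed plywood crate, open on top, outside 232 (x) x 182 (y) x 110 mm (z), walls and floor 6 mm. Origin: centre of its underside. Along the inside of both x ends runs a ledge 13 mm deep, its top 66 mm above the underside: the separator board lies on these two. Inside it measures 220 x 170 mm above the ledges.
- crate_seat (a point): Where the centre of the separator's underside belongs: the crate's middle, level with the ledges, 66 mm above the crate's underside; axes as the crate.
- separator: Loose cream board 214 (x) x 162 (y) x 5 mm, 0.15 kg, lying on the bench rib up. Origin: centre of its underside, z up. In the crate it has 3 mm play each way in x and 4 mm in y, and may lie either way round in x.
- separator_rib (a point): Grip point of the board's dark rib, 27 mm above the board's underside; axes as the board. The rib is 14 mm thick along x, 56 mm wide along y, from the board's top to 39 mm above its underside: pinch it from above, across x.
- tan0: a thread spool: cylinder 32 mm diameter, 60 mm long, 40 g, beech end flanges, wound with tan thread; origin at its centre, y along its axis; it rolls easily. Starts in the tray's +x bay; two or three tan spools are there in a run (tan2 may be absent).
- tan1: a thread spool: cylinder 32 mm diameter, 60 mm long, 40 g, beech end flanges, wound with tan thread; origin at its centre, y along its axis; it rolls easily. Starts in the tray's +x bay; two or three tan spools are there in a run (tan2 may be absent).
- tan2: a thread spool: cylinder 32 mm diameter, 60 mm long, 40 g, beech end flanges, wound with tan thread; origin at its centre, y along its axis; it rolls easily. Starts in the tray's +x bay; two or three tan spools are there in a run (tan2 may be absent).
- blue0: a thread spool: cylinder 32 mm diameter, 60 mm long, 40 g, beech end flanges, wound with dark blue thread; origin at its centre, y along its axis; it rolls easily. Starts in the tray's -x bay and stays there; one or two blue spools are there in a run (blue1 may be absent).
- blue1: a thread spool: cylinder 32 mm diameter, 60 mm long, 40 g, beech end flanges, wound with dark blue thread; origin at its centre, y along its axis; it rolls easily. Starts in the tray's -x bay and stays there; one or two blue spools are there in a run (blue1 may be absent).
- tool0: A beech hand tool, a bar 72 (x) x 28 x 28 mm with a brass cap at its +x end and two leather bands, 70 g; origin at its centre, lying on the bench. Two to four of the four tools are there in a run. Any of its four long faces may be down; there is room for two tools on either side of the separator's rib, lengthwise along the crate's y.
- tool1: A beech hand tool, a bar 72 (x) x 28 x 28 mm with a brass cap at its +x end and two leather bands, 70 g; origin at its centre, lying on the bench. Two to four of the four tools are there in a run. Any of its four long faces may be down; there is room for two tools on either side of the separator's rib, lengthwise along the crate's y.
- tool2: A beech hand tool, a bar 72 (x) x 28 x 28 mm with a brass cap at its +x end and two leather bands, 70 g; origin at its centre, lying on the bench. Two to four of the four tools are there in a run. Any of its four long faces may be down; there is room for two tools on either side of the separator's rib, lengthwise along the crate's y.
- tool3: A beech hand tool, a bar 72 (x) x 28 x 28 mm with a brass cap at its +x end and two leather bands, 70 g; origin at its centre, lying on the bench. Two to four of the four tools are there in a run. Any of its four long faces may be down; there is room for two tools on either side of the separator's rib, lengthwise along the crate's y.
- tape_roll: Bystander: loose blue roll of tape, 90 mm diameter, 28 mm high; origin at the centre of its underside.
- mug: Bystander: loose blue mug, 76 mm diameter, 90 mm high; origin at the centre of its underside.
- tape_measure: Bystander: loose yellow tape measure, 60 x 60 x 40 mm; origin at the centre of its underside.
Things that resemble listed ones, but are neither listed nor needed, are in the scene too. Leave any pink or turquoise look-alike of the tan1 alone.

How it is judged:
On the way, in this order (a step that is already met when the one before it is completed fails the run):
1. the tray is tipped over the crate (angle between tray's own z axis and vertical above 0.25 rad and horizontal distance between tray and crate below 0.26 m), for 0.02 s.
2. every tan spool lies in the crate below the ledges, the blue ones in their bay (x of tan0 in the frame of crate between -0.11 and 0.11 m and y of tan0 in the frame of crate between -0.085 and 0.085 m and z of tan0 in the frame of crate between 0 and 0.058 m and x of tan1 in the frame of crate between -0.11 and 0.11 m and y of tan1 in the frame of crate between -0.085 and 0.085 m and z of tan1 in the frame of crate between 0 and 0.058 m and x of tan2 in the frame of crate between -0.11 and 0.11 m and y of tan2 in the frame of crate between -0.085 and 0.085 m and z of tan2 in the frame of crate between 0 and 0.058 m and x of blue0 in the frame of tray between -0.112 and -0.005 m and y of blue0 in the frame of tray between -0.04 and 0.04 m and z of blue0 in the frame of tray between 0.01 and 0.065 m and x of blue1 in the frame of tray between -0.112 and -0.005 m and y of blue1 in the frame of tray between -0.04 and 0.04 m and z of blue1 in the frame of tray between 0.01 and 0.065 m), for 0.2 s.
3. the separator lies flat on the ledges over the tan spools (x of tan0 in the frame of crate between -0.11 and 0.11 m and y of tan0 in the frame of crate between -0.085 and 0.085 m and z of tan0 in the frame of crate between 0 and 0.058 m and x of tan1 in the frame of crate between -0.11 and 0.11 m and y of tan1 in the frame of crate between -0.085 and 0.085 m and z of tan1 in the frame of crate between 0 and 0.058 m and x of tan2 in the frame of crate between -0.11 and 0.11 m and y of tan2 in the frame of crate between -0.085 and 0.085 m and z of tan2 in the frame of crate between 0 and 0.058 m and z of separator in the frame of crate between 0.061 and 0.07 m and horizontal distance between separator and crate below 0.014 m and angle between separator's own z axis and vertical below 0.05 rad and angle between the x axis of separator and the x axis of crate, either way round below 0.08 rad), for 0.2 s.
At the end, for the whole second after the job is handed in: Tan spools in the crate under the board; board on the ledges (61 to 70 mm up, centred within 14 mm, flat within 0.05 rad); every tool flat on it inside the walls; tray upright on its mat within 30 mm of its centre, blue spools in their bay; all at rest (all of step 3 and x of blue0 in the frame of tray between -0.112 and -0.005 m and y of blue0 in the frame of tray between -0.04 and 0.04 m and z of blue0 in the frame of tray between 0.01 and 0.065 m and x of blue1 in the frame of tray between -0.112 and -0.005 m and y of blue1 in the frame of tray between -0.04 and 0.04 m and z of blue1 in the frame of tray between 0.01 and 0.065 m and x of tool0 in the frame of crate between -0.108 and 0.108 m and y of tool0 in the frame of crate between -0.083 and 0.083 m and z of tool0 in the frame of crate between 0.077 and 0.092 m and x of tool1 in the frame of crate between -0.108 and 0.108 m and y of tool1 in the frame of crate between -0.083 and 0.083 m and z of tool1 in the frame of crate between 0.077 and 0.092 m and x of tool2 in the frame of crate between -0.108 and 0.108 m and y of tool2 in the frame of crate between -0.083 and 0.083 m and z of tool2 in the frame of crate between 0.077 and 0.092 m and x of tool3 in the frame of crate between -0.108 and 0.108 m and y of tool3 in the frame of crate between -0.083 and 0.083 m and z of tool3 in the frame of crate between 0.077 and 0.092 m and horizontal distance between tray and rest below 0.03 m and angle between tray's own z axis and vertical below 0.06 rad and z of tray in the frame of rest between 0 and 0.009 m and linear speed of each of tan0, tan1, tan2, blue0, blue1, tool0, tool1, tool2, tool3, tray, separator below 0.03 m/s); the robot touches nothing.
It fails at once if a blue spool leaves its bay (x of any of blue0, blue1 in the frame of tray above 0 m or distance between any of blue0, blue1 and tray above 0.15 m).
It fails at once if a bystander is moved more than 40 mm (distance of any of tape_roll, mug, tape_measure from where it was at the start of the episode above 0.04 m).
Of tan2, blue1 only 1 to 2 are there at a start; the rules pass over those that are not, and their reading is None.
Of tool0, tool1, tool2, tool3 only 2 to 4 are there at a start; the rules pass over those that are not, and their reading is None.
At some moment in a run one of tool0, tool1, tool2, tool3, separator may be knocked a few centimetres aside while the robot is not near it.
It also fails if it takes over 210 s, if anything falls off the work surface, if the arm or the gripper's body presses on something with over 40 N, if the wrist force passes 120 N, or if a joint passes its speed limit or range.

## Working session

There is one attempt and no reset: what is moved stays moved. The work goes in short steps, Python scripts to look and compute and a tool call to move; the robot and the scene stay as the last step left them, time stands still between calls to the robot, and variables do not carry over. Pictures are saved under pics/ and viewed, at most 14 in all, crops included, and the job is handed in when it is done.

Besides the shell and the picture viewer there is one more tool, called after "Request:" as name(argument=value, ...) on one line, values as JSON. step_arm: Moves the arm, as the interface text tells. Its arguments: {"type":"object","properties":{"deltas":{"type":"array","items":{"type":"object","properties":{"dx":{"type":"number","minimum":-1,"maximum":1},"dy":{"type":"number","minimum":-1,"maximum":1},"dz":{"type":"number","minimum":-1,"maximum":1},"ax":{"type":"number","minimum":-1,"maximum":1},"ay":{"type":"number","minimum":-1,"maximum":1},"az":{"type":"number","minimum":-1,"maximum":1},"grip":{"type":"number"}}}},"grip_force":{"type":"number"}},"required":["deltas"]}

```bash
mkdir -p pics; cat > h.py <<'E'
import numpy as np, cv2
from workcell import state, eyes, job
from scipy.spatial.transform import Rotation as R
def grab(n):
    s=state(); im=eyes.get_image(n)
    if n=="wrist":
        T=np.eye(4);T[:3,:3]=R.from_quat(s["orientation"]).as_matrix();T[:3,3]=s["tool_pos"]
        im["c2w"]=T@im["hand_eye"]
    else: im["c2w"]=np.linalg.inv(im["extrinsics"])
    h=im["color"].shape[0]; im["f"]=h/2/np.tan(np.radians(im["vfov"])/2)
    return im
def cloud(im):
    d=im["depth"];v,u=np.mgrid[:d.shape[0],:d.shape[1]]
    P=np.stack([(u-im["cx"])/im["f"]*d,(v-im["cy"])/im["f"]*d,d,np.ones_like(d)],-1)
    return (P@im["c2w"].T)[...,:3]
def save(im,n,box=None,sc=1):
    c=im["color"][...,::-1]
    if box: c=c[box[1]:box[3],box[0]:box[2]]
    cv2.imwrite("pics/"+n,cv2.resize(c,None,fx=sc,fy=sc,interpolation=cv2.INTER_CUBIC))
def delta(p,q=None,s=None):
    "target TCP pos -> shares in tool axes"
    s=s or state();Rm=R.from_quat(s["orientation"])
    d=Rm.inv().apply(np.array(p)-s["tool_pos"])/0.3
    a=(Rm.inv()*R.from_quat(q)).as_rotvec()/(np.pi/2) if q is not None else None
    return d.round(4),a if a is None else a.round(4)
E
python3 - <<'E'
from h import *
for n in("top","scene"):
    im=grab(n);save(im,n+"0.png",None,1.4);np.savez(n+"0.npz",xyz=cloud(im),c=im["color"])
    print(n,im["c2w"].round(3),im["f"])
s=state();print(s);print(R.from_quat(s["orientation"]).as_matrix().round(3));
im=grab("wrist");print(im["hand_eye"].round(3))
E
```

```text
top [[ 0.    -0.97   0.245  0.373]
 [-1.     0.     0.004  0.042]
 [-0.004 -0.245 -0.969  1.039]
 [ 0.     0.     0.     1.   ]] 477.39781548152746
scene [[-0.823  0.329 -0.464  1.049]
 [ 0.569  0.487 -0.663  0.685]
 [ 0.008 -0.809 -0.588  0.655]
 [ 0.     0.     0.     1.   ]] 395.3775148683024
{'clock': 0.1, 'joints': array([-1.27661162,  0.33277327, -0.06471417,  1.46085384,  0.02160123,
        1.34987052, -0.08849005]), 'joint_vel': array([ 0.00010614, -0.00056718,  0.00070351, -0.00219761,  0.00056031,
        0.00062084, -0.00017247]), 'joint_efforts': array([ 1.65794645e-03, -6.26743770e+01,  4.93581919e-02, -3.92430031e+01,
        1.63223158e-02,  7.04723701e-03, -2.72918072e-05]), 'tool_pos': array([0.19459517, 0.59361725, 0.24961928]), 'orientation': array([ 1.57709751e-01,  9.87485326e-01, -6.00633450e-04, -7.02589412e-05]), 'contact_force': array([-0.39941139,  0.16910401, -0.21924972]), 'ft_torque': array([-0.05175294,  0.00631006, -0.0549549 ]), 'grasp_force': 0.0, 'gripper_width': 0.08541343072589198}
[[-0.95   0.311 -0.   ]
 [ 0.311  0.95  -0.001]
 [-0.    -0.001 -1.   ]]
[[ 0.    -0.958 -0.288  0.074]
 [ 1.     0.    -0.     0.   ]
 [ 0.    -0.288  0.958 -0.123]
 [ 0.     0.     0.     1.   ]]
```

View pics/top0.png

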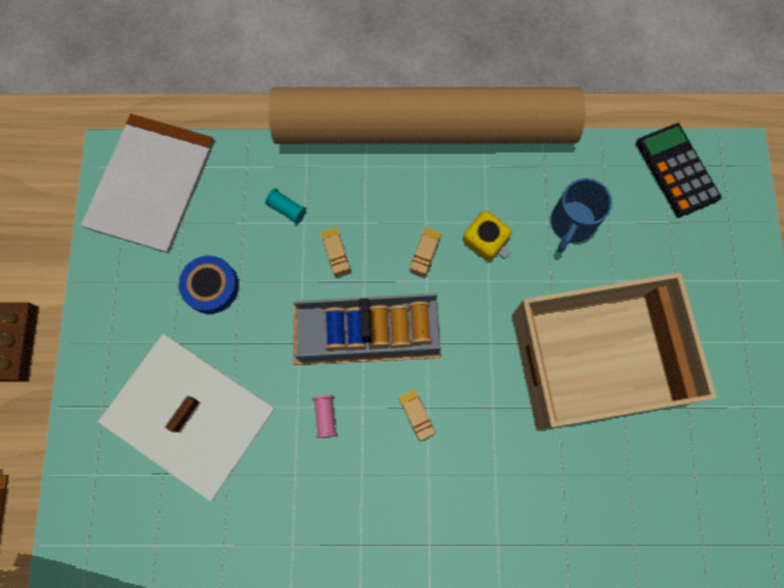

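View pics/scene0.png

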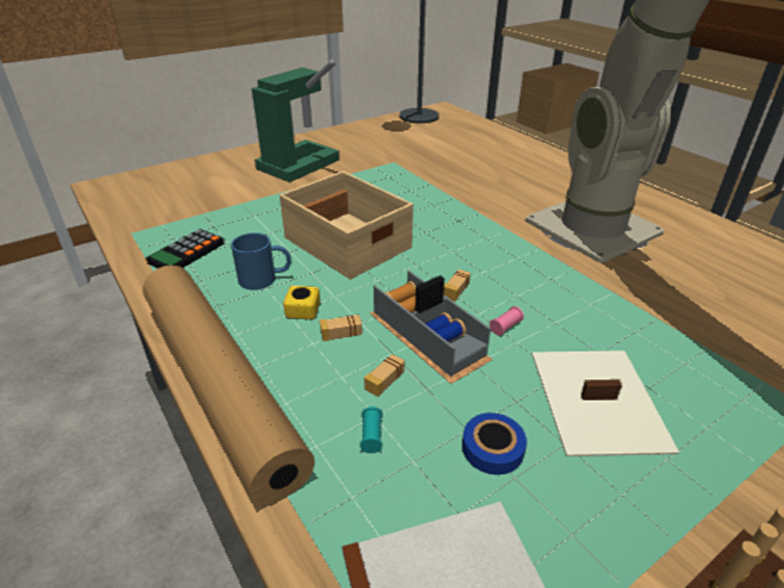

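The top view shows the tray (handle at 364,320) with 3 tan spools on the right and 2 blue on the left. The crate is at (615,350), the separator at (185,415), and three tools at (335,252), (425,252) and (417,415). Next I'll measure these.

```bash
cat >> h.py <<'E'
def rect(X,box,z0,z1,name,sc=1.4):
    u0,v0,u1,v1=[int(b/sc) for b in box]
    P=X[v0:v1,u0:u1].reshape(-1,3);P=P[(P[:,2]>z0)&(P[:,2]<z1)]
    (c,wh,a)=cv2.minAreaRect((P[:,:2]*1000).astype(np.float32))
    if wh[0]<wh[1]: wh=wh[::-1];a+=90
    print(name,"c",np.round(c,1),"wh",np.round(wh,1),"long-axis deg",round(a%180,1),"z",np.percentile(P[:,2],[5,50,95]).round(4),len(P))
    return np.array(c),a
E
python3 - <<'E'
from h import *
X=np.load("top0.npz")["xyz"]
rect(X,(340,285,390,350),.105,.125,"handle")
rect(X,(285,285,450,350),.058,.072,"traywalls")
rect(X,(285,290,450,370),.002,.0055,"mat")
rect(X,(500,260,730,440),.103,.118,"crate")
rect(X,(650,270,720,410),.055,.075,"ledge")
rect(X,(90,325,280,505),.0025,.012,"sep")
rect(X,(160,390,205,438),.03,.045,"rib")
for i,b in enumerate([(318,225,355,278),(408,225,443,278),(396,385,438,443)]): rect(X,b,.022,.035,"tool%d"%i)
rect(X,(460,205,515,265),.03,.05,"meas");rect(X,(545,170,615,260),.05,.1,"mug");rect(X,(175,250,245,315),.02,.04,"roll")
rect(X,(310,390,340,440),.02,.04,"pink")
E
```

```text
handle c [566.1  95.4] wh [56.1 14. ] long-axis deg 3.1 z [0.1095 0.1158 0.1185] 209
traywalls c [567.3  95.5] wh [215.8  84.5] long-axis deg 92.6 z [0.0591 0.0646 0.0681] 375
mat c [571.4  98.8] wh [261.2 126. ] long-axis deg 90.0 z [0.0021 0.003  0.0049] 550
crate c [ 524.4 -260.5] wh [234.8 182.3] long-axis deg 99.8 z [0.1047 0.1089 0.1117] 1505
ledge c [ 535.  -355.5] wh [182.1  54.5] long-axis deg 0.6 z [0.0571 0.0652 0.0722] 882
sep c [443.2 379. ] wh [307.8 268.4] long-axis deg 90.1 z [0.0027 0.0046 0.0076] 7703
rib c [437.7 371.9] wh [55.7 15.7] long-axis deg 149.3 z [0.0322 0.0379 0.0416] 210
tool0 c [693.8 149. ] wh [73.3 28.2] long-axis deg 18.0 z [0.0241 0.0271 0.0304] 395
tool1 c [693.6   5.8] wh [74.3 28.3] long-axis deg 160.1 z [0.0239 0.0271 0.0301] 403
tool2 c [436.2  20.1] wh [72.1 28.5] long-axis deg 25.7 z [0.0241 0.0272 0.0305] 474
meas c [719.3 -92.6] wh [59.8 59.8] long-axis deg 50.9 z [0.0332 0.039  0.0429] 677
mug c [ 744.1 -226.5] wh [103.9  75.1] long-axis deg 123.6 z [0.053  0.0756 0.0903] 772
roll c [640.  348.9] wh [89.3 88.5] long-axis deg 46.1 z [0.0243 0.0277 0.0311] 1291
pink c [434.8 159.3] wh [60.3 29.3] long-axis deg 6.1 z [0.0215 0.0271 0.0312] 364
```

Request:
step_arm(deltas=[{"dx": -0.85,"dy": -0.6,"az": -0.231,"grip": 1},{"dx": -0.85,"dy": -0.6,"az": -0.231,"grip": 1},{"dx": -0.85,"dy": -0.6,"az": -0.231,"grip": 1},{"dx": -0.85,"dy": -0.6,"az": -0.231,"grip": 1},{"dx": -0.85,"dy": -0.6,"az": -0.231,"grip": 1},{"dx": -0.85,"dy": -0.6,"az": -0.231,"grip": 1},{"dx": -0.85,"dy": -0.6,"az": -0.231,"grip": 1},{"dx": -0.85,"dy": -0.6,"az": -0.231,"grip": 1}], grip_force=50)

```text
validation failed for argument at $.de...
```

```bash
cat >> h.py <<'E'
def quat(deg,tilt=0):
    "tool down, tool y at heading deg (tool x = deg+90); tilt about tool x (rad), applied in tool frame"
    a=np.radians(deg);y=[np.cos(a),np.sin(a),0];z=[0,0,-1];x=np.cross(y,z)
    return (R.from_matrix(np.array([x,y,z]).T)*R.from_rotvec([tilt,0,0])).as_quat()
E
python3 - <<'E'
from h import *
s=state();print(s["tool_pos"],s["joints"].round(2));print(delta([.5667,.0955,.2],quat(92.7)))
E
```

```text
[0.19461921 0.59366498 0.249729  ] [-1.28  0.33 -0.06  1.46  0.02  1.35 -0.09]
(array([-1.6958, -1.1914,  0.167 ]), array([-6.000e-04, -1.000e-04, -2.317e-01]))
```

Request:
step_arm(deltas=[{"dx": -0.85,"dy": -0.6,"dz": 0,"ax": 0,"ay": 0,"az": -0.231,"grip": 1},{"dx": -0.85,"dy": -0.6,"dz": 0,"ax": 0,"ay": 0,"az": -0.231,"grip": 1},{"dx": -0.85,"dy": -0.6,"dz": 0,"ax": 0,"ay": 0,"az": -0.231,"grip": 1},{"dx": -0.85,"dy": -0.6,"dz": 0,"ax": 0,"ay": 0,"az": -0.231,"grip": 1},{"dx": -0.85,"dy": -0.6,"dz": 0,"ax": 0,"ay": 0,"az": -0.231,"grip": 1},{"dx": -0.85,"dy": -0.6,"dz": 0,"ax": 0,"ay": 0,"az": -0.231,"grip": 1},{"dx": -0.85,"dy": -0.6,"dz": 0,"ax": 0,"ay": 0,"az": -0.231,"grip": 1},{"dx": -0.85,"dy": -0.6,"dz": 0,"ax": 0,"ay": 0,"az": -0.231,"grip": 1}], grip_force=50)

```text
clock: 0.95
tool_pos: [0.3825, 0.3413, 0.2504]
orientation: [-0.021, 1.0, -0.0, 0.0]
contact_force: [-0.2, 0.8, 0.2]
gripper_width: 0.0856
grasp_force: 0.0
```

```bash
python3 - <<'E'
from h import *
print(delta([.5667,.0955,.16],quat(92.7)))
E
```

```text
(array([-0.5795, -0.8441,  0.3015]), array([-0.0001,  0.0002, -0.0036]))
```

Request:
step_arm(deltas=[{"dx": -0.58,"dy": -0.844,"dz": 0.3,"ax": 0,"ay": 0,"az": -0.0036,"grip": 1},{"dx": -0.58,"dy": -0.844,"dz": 0.3,"ax": 0,"ay": 0,"az": -0.0036,"grip": 1},{"dx": -0.58,"dy": -0.844,"dz": 0.3,"ax": 0,"ay": 0,"az": -0.0036,"grip": 1},{"dx": -0.58,"dy": -0.844,"dz": 0.3,"ax": 0,"ay": 0,"az": -0.0036,"grip": 1},{"dx": -0.58,"dy": -0.844,"dz": 0.3,"ax": 0,"ay": 0,"az": -0.0036,"grip": 1},{"dx": -0.58,"dy": -0.844,"dz": 0.3,"ax": 0,"ay": 0,"az": -0.0036,"grip": 1},{"dx": -0.58,"dy": -0.844,"dz": 0.3,"ax": 0,"ay": 0,"az": -0.0036,"grip": 1},{"dx": -0.58,"dy": -0.844,"dz": 0.3,"ax": 0,"ay": 0,"az": -0.0036,"grip": 1},{"dx": -0.58,"dy": -0.844,"dz": 0.3,"ax": 0,"ay": 0,"az": -0.0036,"grip": 1}])

```text
clock: 1.85
tool_pos: [0.5659, 0.1006, 0.1598]
orientation: [-0.027, 1.0, 0.0, -0.001]
contact_force: [0.1, 0.6, 0.0]
gripper_width: 0.0855
grasp_force: 0.0
```

```bash
python3 - <<'E'
from h import *
s=state();print(s["tool_pos"],s["joints"].round(2));print(delta([.5667,.0955,.094],quat(92.7)))
E
```

```text
[0.56594312 0.10062326 0.1598374 ] [-0.52  0.29  0.32  1.73 -0.1   1.14  1.45]
(array([-0.0018, -0.0173,  0.2194]), array([ 0.0004, -0.0007,  0.0041]))
```

Request:
step_arm(deltas=[{"dx": 0,"dy": 0,"dz": 0.1,"ax": 0,"ay": 0,"az": 0,"grip": 1},{"dx": 0,"dy": 0,"dz": 0.18,"ax": 0,"ay": 0,"az": 0,"grip": 1},{"dx": 0,"dy": 0,"dz": 0.22,"ax": 0,"ay": 0,"az": 0,"grip": 1},{"dx": 0,"dy": 0,"dz": 0.22,"ax": 0,"ay": 0,"az": 0,"grip": 1},{"dx": 0,"dy": 0,"dz": 0.22,"ax": 0,"ay": 0,"az": 0,"grip": 1}])

```text
clock: 2.35
tool_pos: [0.5667, 0.0996, 0.0953]
orientation: [-0.026, 1.0, 0.0, 0.0]
contact_force: [-0.2, 0.8, 0.7]
gripper_width: 0.0856
grasp_force: 0.0
```

```bash
python3 - <<'E'
from h import *
s=state();print(s["tool_pos"],s["joints"].round(2));print(delta([.5667,.0955,.094],quat(92.7)))
E
```

```text
[0.56667347 0.09963369 0.09528149] [-0.51  0.37  0.3   1.78 -0.13  1.01  1.47]
(array([ 0.0006, -0.0138,  0.0043]), array([0.0004, 0.0006, 0.0037]))
```

Request:
step_arm(deltas=[{"dx": 0,"dy": -0.0138,"dz": 0.003,"ax": 0,"ay": 0,"az": 0,"grip": 1},{"dx": 0,"dy": -0.0138,"dz": 0.003,"ax": 0,"ay": 0,"az": 0,"grip": 0.5},{"dx": 0,"dy": -0.0138,"dz": 0.003,"ax": 0,"ay": 0,"az": 0,"grip": 0},{"dx": 0,"dy": -0.0138,"dz": 0.003,"ax": 0,"ay": 0,"az": 0,"grip": 0},{"dx": 0,"dy": -0.0138,"dz": 0.003,"ax": 0,"ay": 0,"az": 0,"grip": 0},{"dx": 0,"dy": -0.0138,"dz": 0.003,"ax": 0,"ay": 0,"az": 0,"grip": 0},{"dx": 0,"dy": -0.0138,"dz": 0.003,"ax": 0,"ay": 0,"az": 0,"grip": 0},{"dx": 0,"dy": -0.0138,"dz": 0.003,"ax": 0,"ay": 0,"az": 0,"grip": 0}], grip_force=80)

```text
clock: 3.15
tool_pos: [0.5669, 0.0941, 0.0937]
orientation: [-0.026, 1.0, -0.0, 0.0]
contact_force: [0.2, -2.1, 4.0]
gripper_width: 0.0129
grasp_force: 79.0
```

Request:
step_arm(deltas=[{"dx": 0,"dy": 0,"dz": -0.02,"ax": 0,"ay": 0,"az": 0,"grip": 0},{"dx": 0,"dy": 0,"dz": -0.07,"ax": 0,"ay": 0,"az": 0,"grip": 0},{"dx": 0,"dy": 0,"dz": -0.14,"ax": 0,"ay": 0,"az": 0,"grip": 0},{"dx": 0,"dy": 0,"dz": -0.22,"ax": 0,"ay": 0,"az": 0,"grip": 0},{"dx": 0,"dy": 0,"dz": -0.3,"ax": 0,"ay": 0,"az": 0,"grip": 0},{"dx": 0,"dy": 0,"dz": -0.38,"ax": 0,"ay": 0,"az": 0,"grip": 0},{"dx": 0,"dy": 0,"dz": -0.44,"ax": 0,"ay": 0,"az": 0,"grip": 0},{"dx": 0,"dy": 0,"dz": -0.48,"ax": 0,"ay": 0,"az": 0,"grip": 0},{"dx": 0,"dy": 0,"dz": -0.5,"ax": 0,"ay": 0,"az": 0,"grip": 0},{"dx": 0,"dy": 0,"dz": -0.5,"ax": 0,"ay": 0,"az": 0,"grip": 0}])

```text
clock: 4.15
tool_pos: [0.5666, 0.0945, 0.2438]
orientation: [-0.026, 1.0, 0.0, 0.0]
contact_force: [0.1, -0.5, -6.7]
gripper_width: 0.0132
grasp_force: 78.2
```

```bash
python3 - <<'E'
from h import *
s=state();print(s["tool_pos"],s["joints"].round(2),s["contact_force"]);print(delta([.5052,-.1492,.24],quat(99.8)))
im=grab("top");save(im,"lift.png",(150,150,540,330),2)
E
```

```text
[0.56663714 0.09446854 0.24380928] [-0.53  0.22  0.33  1.63 -0.08  1.3   1.44] [ 0.14853337 -0.53385819 -6.69805337]
(array([ 0.2465, -0.8006,  0.0123]), array([ 0.0002,  0.0003, -0.0759]))
```

View pics/lift.png

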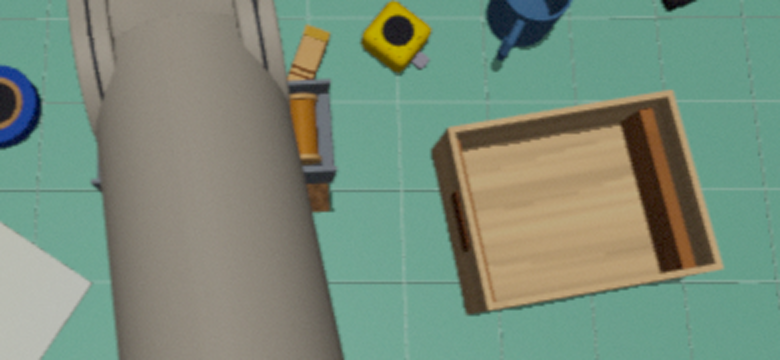

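Request:
step_arm(deltas=[{"dx": 0.003,"dy": -0.008,"dz": 0,"ax": 0,"ay": 0,"az": -0.001,"grip": 0},{"dx": 0.01,"dy": -0.032,"dz": 0,"ax": 0,"ay": 0,"az": -0.003,"grip": 0},{"dx": 0.022,"dy": -0.072,"dz": 0,"ax": 0,"ay": 0,"az": -0.007,"grip": 0},{"dx": 0.039,"dy": -0.128,"dz": 0,"ax": 0,"ay": 0,"az": -0.012,"grip": 0},{"dx": 0.061,"dy": -0.2,"dz": 0.003,"ax": 0,"ay": 0,"az": -0.019,"grip": 0},{"dx": 0.084,"dy": -0.272,"dz": 0.006,"ax": 0,"ay": 0,"az": -0.026,"grip": 0},{"dx": 0.101,"dy": -0.328,"dz": 0.006,"ax": 0,"ay": 0,"az": -0.031,"grip": 0},{"dx": 0.113,"dy": -0.368,"dz": 0.006,"ax": 0,"ay": 0,"az": -0.035,"grip": 0},{"dx": 0.12,"dy": -0.392,"dz": 0.006,"ax": 0,"ay": 0,"az": -0.037,"grip": 0},{"dx": 0.123,"dy": -0.4,"dz": 0.006,"ax": 0,"ay": 0,"az": -0.038,"grip": 0}])

```text
clock: 5.2
tool_pos: [0.5358, -0.0283, 0.2416]
orientation: [-0.055, 0.998, 0.0, 0.0]
contact_force: [0.2, 0.6, -6.6]
gripper_width: 0.0129
grasp_force: 78.2
```

Request:
step_arm(deltas=[{"dx": 0.003,"dy": -0.008,"dz": 0,"ax": 0,"ay": 0,"az": -0.001,"grip": 0},{"dx": 0.01,"dy": -0.032,"dz": 0,"ax": 0,"ay": 0,"az": -0.003,"grip": 0},{"dx": 0.022,"dy": -0.072,"dz": 0,"ax": 0,"ay": 0,"az": -0.007,"grip": 0},{"dx": 0.039,"dy": -0.128,"dz": 0,"ax": 0,"ay": 0,"az": -0.012,"grip": 0},{"dx": 0.061,"dy": -0.2,"dz": 0.003,"ax": 0,"ay": 0,"az": -0.019,"grip": 0},{"dx": 0.084,"dy": -0.272,"dz": 0.006,"ax": 0,"ay": 0,"az": -0.026,"grip": 0},{"dx": 0.101,"dy": -0.328,"dz": 0.006,"ax": 0,"ay": 0,"az": -0.031,"grip": 0},{"dx": 0.113,"dy": -0.368,"dz": 0.006,"ax": 0,"ay": 0,"az": -0.035,"grip": 0},{"dx": 0.12,"dy": -0.392,"dz": 0.006,"ax": 0,"ay": 0,"az": -0.037,"grip": 0},{"dx": 0.123,"dy": -0.4,"dz": 0.006,"ax": 0,"ay": 0,"az": -0.038,"grip": 0}])

```text
clock: 6.2
tool_pos: [0.5123, -0.1519, 0.2398]
orientation: [-0.085, 0.996, -0.0, -0.0]
contact_force: [-0.8, -0.1, -5.7]
gripper_width: 0.0131
grasp_force: 78.2
```

```bash
python3 - <<'E'
from h import *
s=state();print(s["tool_pos"],s["joints"].round(2),s["contact_force"]);print(delta([.5052,-.1492,.24],quat(99.8)))
im=grab("top");save(im,"carry.png",(150,150,540,330),2)
im=grab("scene");X=cloud(im);
m=(im["color"][...,2]>90)&(im["color"][...,0]<60)&(X[...,2]>.1)&(X[...,2]<.25);print("blue",m.sum(),X[m].mean(0))
E
```

```text
[ 0.51233747 -0.15186109  0.23980494] [-0.25  0.14  0.5   1.74 -0.07  1.28  2.  ] [-0.79749858 -0.06118217 -5.70251936]
(array([ 0.0219,  0.0128, -0.0007]), array([-0.0001, -0.    , -0.0007]))
blue 40 [ 0.49238086 -0.09399771  0.19269071]
```

View pics/carry.png

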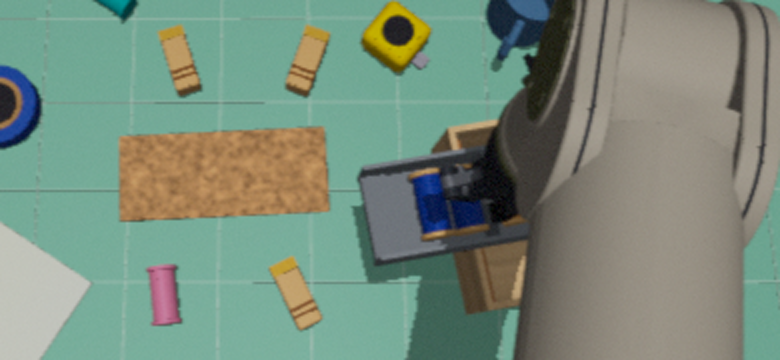

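Request:
step_arm(deltas=[{"dx": 0.01,"dy": 0,"dz": 0,"ax": -0.03,"ay": 0,"az": 0,"grip": 0},{"dx": 0.022,"dy": 0,"dz": 0,"ax": -0.07,"ay": 0,"az": 0,"grip": 0},{"dx": 0.022,"dy": 0,"dz": 0,"ax": -0.11,"ay": 0,"az": 0,"grip": 0},{"dx": 0.022,"dy": 0,"dz": 0,"ax": -0.14,"ay": 0,"az": 0,"grip": 0},{"dx": 0.022,"dy": 0,"dz": 0,"ax": -0.16,"ay": 0,"az": 0,"grip": 0},{"dx": 0.022,"dy": 0,"dz": 0,"ax": -0.18,"ay": 0,"az": 0,"grip": 0},{"dx": 0.022,"dy": 0,"dz": 0,"ax": -0.2,"ay": 0,"az": 0,"grip": 0},{"dx": 0.022,"dy": 0,"dz": 0,"ax": -0.22,"ay": 0,"az": 0,"grip": 0},{"dx": 0.022,"dy": 0,"dz": 0,"ax": -0.24,"ay": 0,"az": 0,"grip": 0},{"dx": 0.022,"dy": 0,"dz": 0,"ax": -0.26,"ay": 0,"az": 0,"grip": 0}])

```text
clock: 7.3
tool_pos: [0.5063, -0.1517, 0.2398]
orientation: [-0.084, 0.975, 0.203, -0.017]
contact_force: [0.2, -0.6, -5.7]
gripper_width: 0.0133
grasp_force: 78.5
```

Request:
step_arm(deltas=[{"dx": 0,"dy": 0,"dz": 0,"ax": -0.02,"ay": 0,"az": 0,"grip": 0},{"dx": 0,"dy": 0,"dz": 0,"ax": -0.04,"ay": 0,"az": 0,"grip": 0},{"dx": 0,"dy": 0,"dz": 0,"ax": -0.06,"ay": 0,"az": 0,"grip": 0},{"dx": 0,"dy": 0,"dz": 0,"ax": -0.08,"ay": 0,"az": 0,"grip": 0},{"dx": 0,"dy": 0,"dz": 0,"ax": -0.1,"ay": 0,"az": 0,"grip": 0},{"dx": 0,"dy": 0,"dz": 0,"ax": -0.12,"ay": 0,"az": 0,"grip": 0},{"dx": 0,"dy": 0,"dz": 0,"ax": -0.13,"ay": 0,"az": 0,"grip": 0},{"dx": 0,"dy": 0,"dz": 0,"ax": -0.13,"ay": 0,"az": 0,"grip": 0},{"dx": 0,"dy": 0,"dz": 0,"ax": -0.13,"ay": 0,"az": 0,"grip": 0},{"dx": 0,"dy": 0,"dz": 0,"ax": -0.13,"ay": 0,"az": 0,"grip": 0}])

```text
clock: 8.3
tool_pos: [0.5062, -0.1516, 0.24]
orientation: [-0.082, 0.95, 0.3, -0.026]
contact_force: [-0.4, -0.4, -4.8]
gripper_width: 0.0133
grasp_force: 78.6
```

```bash
python3 - <<'E'
from h import *
s=state();print(s["tool_pos"],s["joints"].round(2),s["contact_force"])
a=grab("top")["color"][150:420,250:530];b=grab("scene")["color"][100:370,120:400]
cv2.imwrite("pics/pour.png",cv2.resize(np.hstack([a,b])[...,::-1],None,fx=1.4,fy=1.4))
E
```

```text
[ 0.50624118 -0.15163176  0.23998395] [ 0.09  0.42  0.51  1.55 -0.63  1.69  2.44] [-0.44958559 -0.44482937 -4.75710398]
```

View pics/pour.png

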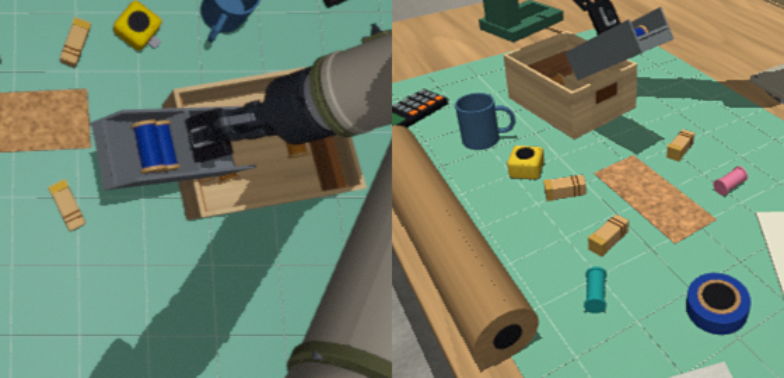

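Request:
step_arm(deltas=[{"dx": 0,"dy": 0,"dz": 0,"ax": 0.02,"ay": 0,"az": 0,"grip": 0},{"dx": 0,"dy": 0,"dz": 0,"ax": 0.06,"ay": 0,"az": 0,"grip": 0},{"dx": 0,"dy": 0,"dz": 0,"ax": 0.11,"ay": 0,"az": 0,"grip": 0},{"dx": 0,"dy": 0,"dz": 0,"ax": 0.16,"ay": 0,"az": 0,"grip": 0},{"dx": 0,"dy": 0,"dz": 0,"ax": 0.21,"ay": 0,"az": 0,"grip": 0},{"dx": 0,"dy": 0,"dz": 0,"ax": 0.26,"ay": 0,"az": 0,"grip": 0},{"dx": 0,"dy": 0,"dz": 0,"ax": 0.31,"ay": 0,"az": 0,"grip": 0},{"dx": 0,"dy": 0,"dz": 0,"ax": 0.35,"ay": 0,"az": 0,"grip": 0},{"dx": 0,"dy": 0,"dz": 0,"ax": 0.38,"ay": 0,"az": 0,"grip": 0},{"dx": 0,"dy": 0,"dz": 0,"ax": 0.39,"ay": 0,"az": 0,"grip": 0}])

```text
clock: 9.4
tool_pos: [0.5062, -0.1503, 0.2403]
orientation: [-0.087, 0.996, -0.0, 0.001]
contact_force: [0.3, -0.5, -5.0]
gripper_width: 0.0129
grasp_force: 78.6
```

```bash
python3 - <<'E'
from h import *
s=state();print(s["tool_pos"],s["joints"].round(2),s["contact_force"])
im=grab("top");X=cloud(im);d=im["color"].astype(int)
# mat mask: brownish
u0,v0,u1,v1=205,205,320,265
c=d[v0:v1,u0:u1];m=(c[...,0]>c[...,1]+15)&(c[...,0]>c[...,2]+30)
P=X[v0:v1,u0:u1][m];(cc,wh,a)=cv2.minAreaRect((P[:,:2]*1000).astype(np.float32));print("mat",cc,wh,a,P[:,2].mean())
print(delta([cc[0]/1000,cc[1]/1000,.24],quat(92.7)))
E
```

```text
[ 0.50621345 -0.15031296  0.24030757] [-0.27  0.12  0.51  1.76 -0.06  1.28  2.  ] [ 0.25301381 -0.48645365 -4.96804441]
mat (493.57958984375, 95.30195617675781) (244.29931640625, 227.8150177001953) 2.005974054336548 0.0076962216178627935
(array([-9.990e-02,  8.142e-01,  2.000e-04]), array([-0.0003,  0.0007,  0.0803]))
```

```bash
python3 - <<'E'
from h import *
im=grab("top");X=cloud(im)
for u,v in[(120,138),(325,127),(330,208),(120,220)]:print(X[int(v/2+150),int(u/2+150)].round(3))
print(X[236,262].round(3)); print(delta([.5675,.0955,.24],quat(92.7)))
E
```

```text
[0.607 0.213 0.003]
[ 0.621 -0.014  0.   ]
[ 0.529 -0.02  -0.003]
[0.515 0.209 0.005]
[0.568 0.097 0.005]
(array([-0.3427,  0.7741,  0.0011]), array([0.0006, 0.0004, 0.0798]))
```

Request:
step_arm(deltas=[{"dx": -0.003,"dy": 0.008,"dz": 0,"ax": 0,"ay": 0,"az": 0.001,"grip": 0},{"dx": -0.014,"dy": 0.031,"dz": 0,"ax": 0,"ay": 0,"az": 0.003,"grip": 0},{"dx": -0.031,"dy": 0.07,"dz": 0,"ax": 0,"ay": 0,"az": 0.007,"grip": 0},{"dx": -0.055,"dy": 0.124,"dz": 0,"ax": 0,"ay": 0,"az": 0.013,"grip": 0},{"dx": -0.086,"dy": 0.194,"dz": 0,"ax": 0,"ay": 0,"az": 0.02,"grip": 0},{"dx": -0.117,"dy": 0.263,"dz": 0,"ax": 0,"ay": 0,"az": 0.027,"grip": 0},{"dx": -0.14,"dy": 0.317,"dz": 0,"ax": 0,"ay": 0,"az": 0.033,"grip": 0},{"dx": -0.157,"dy": 0.356,"dz": 0,"ax": 0,"ay": 0,"az": 0.037,"grip": 0},{"dx": -0.168,"dy": 0.379,"dz": 0,"ax": 0,"ay": 0,"az": 0.039,"grip": 0},{"dx": -0.171,"dy": 0.387,"dz": 0,"ax": 0,"ay": 0,"az": 0.04,"grip": 0}])

```text
clock: 10.5
tool_pos: [0.5371, -0.0282, 0.2397]
orientation: [-0.054, 0.999, 0.0, -0.0]
contact_force: [0.1, 1.0, -4.1]
gripper_width: 0.0131
grasp_force: 78.4
```

```bash
python3 - <<'E'
from h import *
print(delta([.5675,.0955,.24],quat(92.7)))
E
```

```text
(array([-0.1455,  0.399 , -0.0011]), array([ 0.0001, -0.0002,  0.0392]))
```

Request:
step_arm(deltas=[{"dx": -0.003,"dy": 0.008,"dz": 0,"ax": 0,"ay": 0,"az": 0.001,"grip": 0},{"dx": -0.012,"dy": 0.032,"dz": 0,"ax": 0,"ay": 0,"az": 0.003,"grip": 0},{"dx": -0.026,"dy": 0.072,"dz": 0,"ax": 0,"ay": 0,"az": 0.007,"grip": 0},{"dx": -0.047,"dy": 0.128,"dz": 0,"ax": 0,"ay": 0,"az": 0.013,"grip": 0},{"dx": -0.073,"dy": 0.2,"dz": 0,"ax": 0,"ay": 0,"az": 0.02,"grip": 0},{"dx": -0.099,"dy": 0.271,"dz": 0,"ax": 0,"ay": 0,"az": 0.027,"grip": 0},{"dx": -0.12,"dy": 0.327,"dz": 0,"ax": 0,"ay": 0,"az": 0.033,"grip": 0},{"dx": -0.134,"dy": 0.367,"dz": 0,"ax": 0,"ay": 0,"az": 0.037,"grip": 0},{"dx": -0.143,"dy": 0.391,"dz": 0,"ax": 0,"ay": 0,"az": 0.039,"grip": 0},{"dx": -0.1455,"dy": 0.399,"dz": 0,"ax": 0,"ay": 0,"az": 0.039,"grip": 0}])

```text
clock: 11.5
tool_pos: [0.5674, 0.0957, 0.2397]
orientation: [-0.024, 1.0, 0.0, -0.0]
contact_force: [1.0, -0.0, -4.9]
gripper_width: 0.0131
grasp_force: 78.7
```

Request:
step_arm(deltas=[{"dx": 0,"dy": 0,"dz": 0.02,"ax": 0,"ay": 0,"az": 0,"grip": 0},{"dx": 0,"dy": 0,"dz": 0.07,"ax": 0,"ay": 0,"az": 0,"grip": 0},{"dx": 0,"dy": 0,"dz": 0.14,"ax": 0,"ay": 0,"az": 0,"grip": 0},{"dx": 0,"dy": 0,"dz": 0.21,"ax": 0,"ay": 0,"az": 0,"grip": 0},{"dx": 0,"dy": 0,"dz": 0.28,"ax": 0,"ay": 0,"az": 0,"grip": 0},{"dx": 0,"dy": 0,"dz": 0.35,"ax": 0,"ay": 0,"az": 0,"grip": 0},{"dx": 0,"dy": 0,"dz": 0.41,"ax": 0,"ay": 0,"az": 0,"grip": 0},{"dx": 0,"dy": 0,"dz": 0.44,"ax": 0,"ay": 0,"az": 0,"grip": 0},{"dx": 0,"dy": 0,"dz": 0.455,"ax": 0,"ay": 0,"az": 0,"grip": 0},{"dx": 0,"dy": 0,"dz": 0.46,"ax": 0,"ay": 0,"az": 0,"grip": 0}])

```text
clock: 12.5
tool_pos: [0.5674, 0.0947, 0.1016]
orientation: [-0.023, 1.0, -0.0, -0.0]
contact_force: [0.7, -0.1, -4.7]
gripper_width: 0.0129
grasp_force: 78.6
```

```bash
python3 - <<'E'
from h import *
s=state();print(s["tool_pos"],s["contact_force"]);print(delta([.5675,.0955,.0935],quat(92.7)))
E
```

```text
[0.5673676  0.0946714  0.10157671] [ 0.69215043 -0.10607972 -4.74285627]
(array([-0.0006,  0.0027,  0.0269]), array([-0.0001, -0.0001, -0.0004]))
```

Request:
step_arm(deltas=[{"dx": 0,"dy": 0,"dz": 0.01,"ax": 0,"ay": 0,"az": 0,"grip": 0},{"dx": 0,"dy": 0,"dz": 0.018,"ax": 0,"ay": 0,"az": 0,"grip": 0},{"dx": 0,"dy": 0,"dz": 0.024,"ax": 0,"ay": 0,"az": 0,"grip": 0},{"dx": 0,"dy": 0,"dz": 0.026,"ax": 0,"ay": 0,"az": 0,"grip": 0},{"dx": 0,"dy": 0,"dz": 0.026,"ax": 0,"ay": 0,"az": 0,"grip": 0}])

```text
clock: 13.0
tool_pos: [0.5674, 0.095, 0.094]
orientation: [-0.024, 1.0, 0.0, 0.0]
contact_force: [-0.5, -0.3, -5.6]
gripper_width: 0.0131
grasp_force: 78.6
```

Request:
step_arm(deltas=[{"dx": 0,"dy": 0,"dz": 0,"ax": 0,"ay": 0,"az": 0,"grip": 0.3},{"dx": 0,"dy": 0,"dz": 0,"ax": 0,"ay": 0,"az": 0,"grip": 0.6},{"dx": 0,"dy": 0,"dz": 0,"ax": 0,"ay": 0,"az": 0,"grip": 0.8},{"dx": 0,"dy": 0,"dz": 0,"ax": 0,"ay": 0,"az": 0,"grip": 0.8},{"dx": 0,"dy": 0,"dz": -0.1,"ax": 0,"ay": 0,"az": 0,"grip": 0.8},{"dx": 0,"dy": 0,"dz": -0.25,"ax": 0,"ay": 0,"az": 0,"grip": 0.8},{"dx": 0,"dy": 0,"dz": -0.4,"ax": 0,"ay": 0,"az": 0,"grip": 0.8},{"dx": 0,"dy": 0,"dz": -0.55,"ax": 0,"ay": 0,"az": 0,"grip": 0.8},{"dx": 0,"dy": 0,"dz": -0.55,"ax": 0,"ay": 0,"az": 0,"grip": 0.8}])

```text
clock: 13.9
tool_pos: [0.57, 0.0952, 0.2659]
orientation: [-0.023, 1.0, 0.002, 0.005]
contact_force: [0.8, -0.1, 0.3]
gripper_width: 0.0681
grasp_force: 0.0
```

```bash
python3 - <<'E'
from h import *
im=grab("top");X=cloud(im);save(im,"back.png",None,1.4);s=state();print(s["tool_pos"],s["joints"].round(2))
rect(X,(90,325,280,505),.0025,.012,"sep");c,a=rect(X,(160,390,205,438),.03,.045,"rib")
print(delta([c[0]/1e3,c[1]/1e3,.25],quat(59.3)))
E
```

```text
[0.56887214 0.09518845 0.2624004 ] [-0.54  0.21  0.35  1.6  -0.08  1.33  1.43]
sep c [443.3 379.3] wh [309.7 268.6] long-axis deg 90.1 z [0.0027 0.0046 0.0078] 7701
rib c [437.6 371.7] wh [55.9 14.6] long-axis deg 147.4 z [0.033  0.0383 0.0414] 212
(array([0.3941, 0.941 , 0.0407]), array([0.0023, 0.0034, 0.3709]))
```

View pics/back.png

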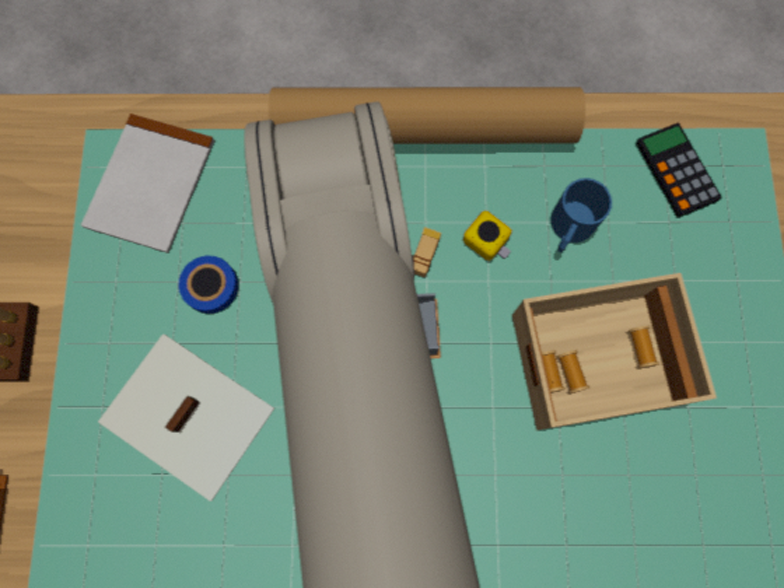

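```bash
python3 - <<'E'
from h import *
im=grab("top");X=cloud(im);c=im["color"].astype(int)
m=(c.min(-1)>120)&(np.ptp(c,axis=-1)<40);m[:235]=0;m[:,200:]=0;m[365:]=0;m[:,:65]=0
lab=cv2.connectedComponentsWithStats(m.astype(np.uint8));k=1+lab[2][1:,4].argmax()
P=X[lab[1]==k];(cc,wh,a)=cv2.minAreaRect((P[:,:2]*1000).astype(np.float32));print(cc,wh,a,P[:,2].mean())
for u0,v0,u1,v1 in [(385,250,420,290),(390,235,410,275),(450,230,475,270)]:
    b=X[v0:v1,u0:u1].reshape(-1,3);col=c[v0:v1,u0:u1].reshape(-1,3);t=(col[:,0]>150)&(col[:,1]<140)&(col[:,2]<60)
    print(b[t].mean(0),b[t][:,2].max(),t.sum())
E
```

```text
(392.0778503417969, 290.31524658203125) (459.30303955078125, 190.64840698242188) 63.10535430908203 0.009280839717044555
[ 0.50000575 -0.1994696   0.03771383] 1.0394547574587178 283
[ 0.50529387 -0.1930275   0.0342183 ] 0.038658610333396126 183
[ 0.53754355 -0.32510051  0.04151902] 1.0394547574587178 138
```

```bash
python3 - <<'E'
from h import *
im=grab("top");T=im["c2w"];L=[]
for u,v in[(163,335),(273,408),(211,500),(99,422)]:
    d=T[:3,:3]@[(u/1.4-im["cx"])/im["f"],(v/1.4-im["cy"])/im["f"],1];L.append(T[:3,3]+d*(.005-T[2,3])/d[2])
L=np.array(L);print(L.round(3),L.mean(0));e=np.diff(np.vstack([L,L[:1]]),axis=0)
print(np.linalg.norm(e,axis=1),np.degrees(np.arctan2(e[:,1],e[:,0]))%180)
print(delta([.4377,.3718,.2],quat(58.5)))
E
```

```text
[[0.561 0.417 0.005]
 [0.447 0.239 0.005]
 [0.313 0.324 0.005]
 [0.426 0.503 0.005]] [0.43675766 0.37048318 0.005     ]
[0.21113272 0.1593292  0.21147903 0.15938564] [ 57.58156532 147.52191859  57.59665596 147.39744794]
(array([0.3875, 0.9418, 0.1953]), array([ 0.0e+00, -2.0e-04,  3.8e-01]))
```

Request:
step_arm(deltas=[{"dx": 0.387,"dy": 0.942,"dz": 0.1,"ax": 0,"ay": 0,"az": 0.391,"grip": 0.8},{"dx": 0.387,"dy": 0.942,"dz": 0.1,"ax": 0,"ay": 0,"az": 0.391,"grip": 0.8},{"dx": 0.387,"dy": 0.942,"dz": 0.1,"ax": 0,"ay": 0,"az": 0.391,"grip": 0.8},{"dx": 0.387,"dy": 0.942,"dz": 0.1,"ax": 0,"ay": 0,"az": 0.391,"grip": 0.8},{"dx": 0.387,"dy": 0.942,"dz": 0.1,"ax": 0,"ay": 0,"az": 0.391,"grip": 0.8},{"dx": 0.387,"dy": 0.942,"dz": 0.1,"ax": 0,"ay": 0,"az": 0.391,"grip": 0.8},{"dx": 0.387,"dy": 0.942,"dz": 0.1,"ax": 0,"ay": 0,"az": 0.391,"grip": 0.8},{"dx": 0.387,"dy": 0.942,"dz": 0.1,"ax": 0,"ay": 0,"az": 0.391,"grip": 0.8},{"dx": 0.387,"dy": 0.942,"dz": 0.1,"ax": 0,"ay": 0,"az": 0.391,"grip": 0.8},{"dx": 0.387,"dy": 0.942,"dz": 0.1,"ax": 0,"ay": 0,"az": 0.391,"grip": 0.8}])

```text
clock: 15.05
tool_pos: [0.4388, 0.3703, 0.2282]
orientation: [0.281, 0.96, -0.001, -0.0]
contact_force: [0.4, -0.5, -0.7]
gripper_width: 0.0683
grasp_force: 0.0
```

```bash
python3 - <<'E'
from h import *
s=state();print(s["tool_pos"],s["joints"].round(2))
im=grab("wrist");X=cloud(im);save(im,"w1.png")
c,a=rect(X,(0,0,560,420),.028,.045,"rib",1)
b=grab("top");rect(cloud(b),(160,390,205,438),.03,.045,"rib-top")
print(delta([.4373,.3713,.027],quat(57.5)))
E
```

```text
[0.43876422 0.37033676 0.22823632] [-0.95  0.23  0.2   1.64 -0.05  1.27  0.26]
rib c [541.7 325.5] wh [671.7 266. ] long-axis deg 87.3 z [0.0282 0.0295 0.0389] 5425
rib-top c [437.4 371.7] wh [55.5 15.2] long-axis deg 148.0 z [0.0319 0.0382 0.0417] 212
(array([ 6.300e-03, -2.000e-04,  6.725e-01]), array([-0.0003,  0.0001, -0.0014]))
```

Request:
step_arm(deltas=[{"dx": 0.006,"dy": 0,"dz": 0.16,"ax": 0,"ay": 0,"az": 0,"grip": 0.8},{"dx": 0.006,"dy": 0,"dz": 0.32,"ax": 0,"ay": 0,"az": 0,"grip": 0.8},{"dx": 0.006,"dy": 0,"dz": 0.48,"ax": 0,"ay": 0,"az": 0,"grip": 0.8},{"dx": 0.006,"dy": 0,"dz": 0.6,"ax": 0,"ay": 0,"az": 0,"grip": 0.8},{"dx": 0.006,"dy": 0,"dz": 0.65,"ax": 0,"ay": 0,"az": 0,"grip": 0.8},{"dx": 0.006,"dy": 0,"dz": 0.663,"ax": 0,"ay": 0,"az": 0,"grip": 0.8},{"dx": 0.006,"dy": 0,"dz": 0.663,"ax": 0,"ay": 0,"az": 0,"grip": 0.5},{"dx": 0.006,"dy": 0,"dz": 0.663,"ax": 0,"ay": 0,"az": 0,"grip": 0},{"dx": 0.006,"dy": 0,"dz": 0.663,"ax": 0,"ay": 0,"az": 0,"grip": 0},{"dx": 0.006,"dy": 0,"dz": 0.663,"ax": 0,"ay": 0,"az": 0,"grip": 0}])

```text
clock: 16.15
tool_pos: [0.4372, 0.3734, 0.0317]
orientation: [0.28, 0.96, 0.001, 0.0]
contact_force: [-1.4, 0.3, 1.0]
gripper_width: 0.0127
grasp_force: 77.9
```

Request:
step_arm(deltas=[{"dx": 0,"dy": 0,"dz": 0,"ax": 0,"ay": 0,"az": 0,"grip": 0},{"dx": 0,"dy": 0,"dz": 0,"ax": 0,"ay": 0,"az": 0,"grip": 0}])

```text
clock: 16.35
tool_pos: [0.4372, 0.3734, 0.0317]
orientation: [0.28, 0.96, 0.001, 0.0]
contact_force: [-1.6, -1.9, 7.5]
gripper_width: 0.0125
grasp_force: 79.1
```

Request:
step_arm(deltas=[{"dx": 0,"dy": 0,"dz": -0.05,"ax": 0,"ay": 0,"az": 0,"grip": 0},{"dx": 0,"dy": 0,"dz": -0.15,"ax": 0,"ay": 0,"az": 0,"grip": 0},{"dx": 0,"dy": 0,"dz": -0.3,"ax": 0,"ay": 0,"az": 0,"grip": 0},{"dx": 0,"dy": 0,"dz": -0.45,"ax": 0,"ay": 0,"az": 0,"grip": 0},{"dx": 0,"dy": 0,"dz": -0.6,"ax": 0,"ay": 0,"az": 0,"grip": 0},{"dx": 0,"dy": 0,"dz": -0.67,"ax": 0,"ay": 0,"az": 0,"grip": 0},{"dx": 0,"dy": 0,"dz": -0.67,"ax": 0,"ay": 0,"az": 0,"grip": 0},{"dx": 0,"dy": 0,"dz": -0.67,"ax": 0,"ay": 0,"az": 0,"grip": 0}])

```text
clock: 17.15
tool_pos: [0.4364, 0.3727, 0.2314]
orientation: [0.28, 0.96, 0.0, 0.0]
contact_force: [-0.5, 0.3, -1.4]
gripper_width: 0.0128
grasp_force: 78.4
```

```bash
python3 - <<'E'
from h import *
print(delta([.5244,-.2605,.24],quat(99.8)))
im=grab("scene");X=cloud(im);c=im["color"].astype(int)
m=(c.min(-1)>150)&(np.ptp(c,axis=-1)<45)&(abs(X[...,0]-.44)<.2)&(abs(X[...,1]-.37)<.2)&(X[...,2]>.1)
P=X[m];n=np.linalg.svd(P-P.mean(0),full_matrices=False)[2][2];print(m.sum(),P.mean(0),"normal",n)
(cc,wh,a)=cv2.minAreaRect((P[:,:2]*1000).astype(np.float32));print(cc,wh,a,state()["tool_pos"])
E
```

```text
(array([-1.3813, -1.6225, -0.0297]), array([ 4.0e-04,  1.0e-04, -4.7e-01]))
3592 [0.4647123  0.40310693 0.20575469] normal [2.49479579e-03 7.92954518e-04 9.99996574e-01]
(436.79742431640625, 372.84564208984375) (218.16053771972656, 163.01617431640625) 57.25149917602539 [0.43608699 0.3723747  0.23031784]
```

Request:
step_arm(deltas=[{"dx": -0.04,"dy": -0.04,"dz": -0.03,"ax": 0,"ay": 0,"az": -0.01,"grip": 0},{"dx": -0.1,"dy": -0.12,"dz": -0.03,"ax": 0,"ay": 0,"az": -0.03,"grip": 0},{"dx": -0.18,"dy": -0.22,"dz": -0.03,"ax": 0,"ay": 0,"az": -0.06,"grip": 0},{"dx": -0.27,"dy": -0.33,"dz": -0.03,"ax": 0,"ay": 0,"az": -0.09,"grip": 0},{"dx": -0.36,"dy": -0.44,"dz": -0.03,"ax": 0,"ay": 0,"az": -0.125,"grip": 0},{"dx": -0.46,"dy": -0.55,"dz": -0.03,"ax": 0,"ay": 0,"az": -0.16,"grip": 0},{"dx": -0.54,"dy": -0.65,"dz": -0.03,"ax": 0,"ay": 0,"az": -0.19,"grip": 0},{"dx": -0.62,"dy": -0.74,"dz": -0.03,"ax": 0,"ay": 0,"az": -0.215,"grip": 0},{"dx": -0.67,"dy": -0.79,"dz": -0.03,"ax": 0,"ay": 0,"az": -0.23,"grip": 0},{"dx": -0.69,"dy": -0.81,"dz": -0.03,"ax": 0,"ay": 0,"az": -0.235,"grip": 0}])

```text
clock: 18.2
tool_pos: [0.4802, 0.0541, 0.2389]
orientation: [0.1, 0.995, -0.001, -0.001]
contact_force: [-0.4, 0.2, -2.2]
gripper_width: 0.0124
grasp_force: 78.3
```

```bash
python3 - <<'E'
from h import *
print(delta([.5244,-.2605,.24],quat(99.8)),state()["joints"].round(2))
E
```

```text
(array([-0.3537, -0.9982, -0.003 ]), array([-0.0006, -0.0013, -0.2367])) [-0.63  0.01  0.43  1.86 -0.    1.28  1.17]
```

Request:
step_arm(deltas=[{"dx": -0.02,"dy": -0.05,"dz": 0,"ax": 0,"ay": 0,"az": -0.01,"grip": 0},{"dx": -0.05,"dy": -0.15,"dz": 0,"ax": 0,"ay": 0,"az": -0.03,"grip": 0},{"dx": -0.095,"dy": -0.27,"dz": 0,"ax": 0,"ay": 0,"az": -0.06,"grip": 0},{"dx": -0.14,"dy": -0.4,"dz": 0,"ax": 0,"ay": 0,"az": -0.09,"grip": 0},{"dx": -0.19,"dy": -0.54,"dz": 0,"ax": 0,"ay": 0,"az": -0.125,"grip": 0},{"dx": -0.24,"dy": -0.68,"dz": 0,"ax": 0,"ay": 0,"az": -0.16,"grip": 0},{"dx": -0.285,"dy": -0.8,"dz": 0,"ax": 0,"ay": 0,"az": -0.19,"grip": 0},{"dx": -0.32,"dy": -0.91,"dz": 0,"ax": 0,"ay": 0,"az": -0.215,"grip": 0},{"dx": -0.345,"dy": -0.975,"dz": 0,"ax": 0,"ay": 0,"az": -0.23,"grip": 0},{"dx": -0.354,"dy": -0.998,"dz": 0,"ax": 0,"ay": 0,"az": -0.237,"grip": 0}])

```text
clock: 19.2
tool_pos: [0.5255, -0.259, 0.2388]
orientation: [-0.086, 0.996, -0.0, -0.001]
contact_force: [-0.1, 0.5, -1.7]
gripper_width: 0.0126
grasp_force: 78.3
```

```bash
python3 - <<'E'
from h import *
s=state();print(s["tool_pos"],s["joints"].round(2),delta([.5244,-.2605,.15],quat(99.8)))
for n in("top","scene"):
    im=grab(n);X=cloud(im);c=im["color"].astype(int)
    m=(c.min(-1)>120)&(np.ptp(c,axis=-1)<60)&(abs(X[...,0]-.52)<.16)&(abs(X[...,1]+.26)<.16)&(X[...,2]>.19)&(X[...,2]<.225)
    P=X[m];(cc,wh,a)=cv2.minAreaRect((P[:,:2]*1000).astype(np.float32));print(n,m.sum(),cc,wh,a,P[:,2].mean())
    m=(abs(X[...,0]-.52)<.14)&(abs(X[...,1]+.26)<.15)&(X[...,2]>.103)&(X[...,2]<.116)
    P=X[m];(cc,wh,a)=cv2.minAreaRect((P[:,:2]*1000).astype(np.float32));print("crate",m.sum(),cc,wh,a,P[:,2].mean())
    save(im,"ov_%s.png"%n)
E
```

```text
[ 0.52554273 -0.25902514  0.23877231] [-0.19  0.29  0.69  1.62 -0.19  1.31  2.28] (array([ 0.0039, -0.0042,  0.2959]), array([-0.    , -0.0015,  0.0011]))
top 3818 (526.1969604492188, -239.85841369628906) (162.4842071533203, 183.99766540527344) 9.887423515319824 0.21112465564210053
crate 659 (518.5845947265625, -227.42160034179688) (181.96641540527344, 166.9117889404297) 9.66209888458252 0.1089765504623026
scene 1044 (526.696044921875, -255.4124755859375) (166.0088348388672, 217.89979553222656) 9.630053520202637 0.21317606076901885
crate 622 (521.1854248046875, -261.76312255859375) (187.4536895751953, 240.86593627929688) 9.32656478881836 0.10856718448618412
```

Request:
step_arm(deltas=[{"dx": 0.01,"dy": -0.004,"dz": 0.1,"ax": 0,"ay": -0.0015,"az": 0.001,"grip": 0},{"dx": 0.01,"dy": -0.004,"dz": 0.2,"ax": 0,"ay": -0.0015,"az": 0.001,"grip": 0},{"dx": 0.01,"dy": -0.004,"dz": 0.28,"ax": 0,"ay": -0.0015,"az": 0.001,"grip": 0},{"dx": 0.01,"dy": -0.004,"dz": 0.31,"ax": 0,"ay": -0.0015,"az": 0.001,"grip": 0},{"dx": 0.01,"dy": -0.004,"dz": 0.31,"ax": 0,"ay": -0.0015,"az": 0.001,"grip": 0},{"dx": 0.01,"dy": -0.004,"dz": 0.31,"ax": 0,"ay": -0.0015,"az": 0.001,"grip": 0}])

```text
clock: 19.9
tool_pos: [0.5238, -0.2589, 0.1481]
orientation: [-0.087, 0.996, 0.0, 0.002]
contact_force: [0.6, 0.2, -1.8]
gripper_width: 0.0123
grasp_force: 78.4
```

```bash
python3 - <<'E'
from h import *
s=state();print(s["tool_pos"],s["contact_force"],delta([.5225,-.2608,.13],quat(99.8)))
a=grab("scene")["color"][100:220,180:320];b=grab("wrist")["color"]
A=cv2.resize(a,None,fx=2.8,fy=2.8);B=cv2.resize(b,(448,336));cv2.imwrite("pics/ab.png",np.hstack([A,B])[...,::-1])
E
```

```text
[ 0.52383679 -0.25893074  0.14812361] [ 0.61474275  0.22631888 -1.75832953] (array([ 0.0057, -0.0054,  0.0604]), array([-0.0001,  0.0022,  0.0015]))
```

View pics/ab.png

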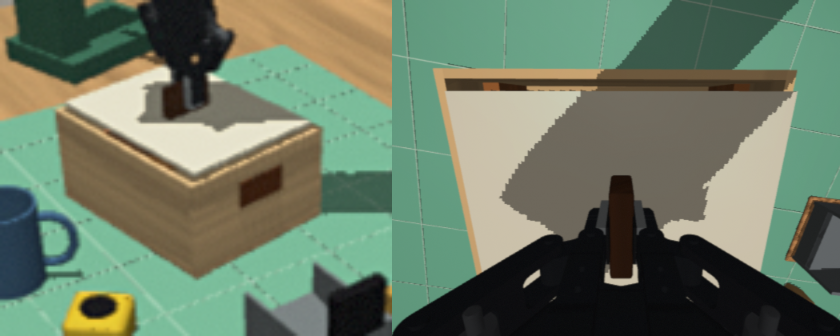

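```bash
python3 - <<'E'
from h import *
im=grab("wrist");X=cloud(im);s=state();Rm=R.from_quat(s["orientation"])
L=Rm.inv().apply((X-s["tool_pos"]).reshape(-1,3)).reshape(X.shape)*1000  # tool frame mm
c=im["color"].astype(int);print(im["cx"],im["cy"])
for v in (120,150,180,210,240,270):
    row=L[v];z=X[v,:,2];r=[]
    b=np.where((abs(z-.1235)<.004)&(abs(row[:,1])<130))[0];w=np.where((abs(z-.109)<.005)&(abs(row[:,1])<130))[0]
    print(v,"board y",row[b[0],1].round(1),row[b[-1],1].round(1),"z",z[b[0]].round(4),z[b[-1]].round(4),"rim",row[w[0],1].round(1) if len(w) else None,row[w[-1],1].round(1) if len(w) else None,"px",b[0],b[-1],w[0] if len(w) else None, w[-1] if len(w) else None)
for u in (100,160,220,300,350,420,470):
    z=X[:,u,2];b=np.where(abs(z-.1235)<.004)[0];w=np.where((abs(z-.109)<.004)&(np.arange(420)<130))[0]
    print(u,"board far x",L[b[0],u,0].round(1),"rim far x",L[w[0],u,0].round(1),L[w[-1],u,0].round(1),"y",L[w[0],u,1].round(1))
v=100
w=np.where(abs(X[92,:,2]-.109)<.005)[0];print(L[92,w[0],:2],L[92,w[-1],:2])
E
```

```text
286.06362070744035 211.51611675436976
120 board y -106.4 107.3 z 0.1205 0.1211 rim -120.9 -114.5 px 68 505 59 67
150 board y -106.4 108.0 z 0.1207 0.1203 rim -118.5 -114.4 px 74 499 66 73
180 board y -106.1 108.1 z 0.1211 0.1204 rim -118.8 -115.0 px 80 493 72 79
210 board y -106.1 107.7 z 0.1214 0.1211 rim -118.9 -115.2 px 86 487 78 85
240 board y -105.5 107.2 z 0.1224 0.1213 rim -118.6 -115.2 px 92 480 85 91
270 board y -104.7 108.4 z 0.1229 0.1198 rim -119.1 -114.4 px 99 474 91 98
100 board far x 78.2 rim far x 92.1 86.5 y -94.8
160 board far x 78.2 rim far x 92.1 86.4 y -63.8
220 board far x 78.2 rim far x 92.1 86.3 y -33.1
300 board far x 78.2 rim far x 91.6 86.0 y 7.6
350 board far x 78.2 rim far x 91.5 86.0 y 32.9
420 board far x 78.3 rim far x 91.7 86.0 y 68.9
470 board far x 78.2 rim far x 91.6 85.9 y 93.9
[  89.34667329 -120.06935426] [ 89.27953125 112.72657408]
```

Request:
step_arm(deltas=[{"dx": 0.012,"dy": -0.0125,"dz": 0,"ax": 0,"ay": 0.002,"az": 0.001,"grip": 0},{"dx": 0.012,"dy": -0.0125,"dz": 0.01,"ax": 0,"ay": 0.002,"az": 0.001,"grip": 0},{"dx": 0.012,"dy": -0.0125,"dz": 0.01,"ax": 0,"ay": 0.002,"az": 0.001,"grip": 0},{"dx": 0.012,"dy": -0.0125,"dz": 0.01,"ax": 0,"ay": 0.002,"az": 0.001,"grip": 0}])

```text
clock: 20.45
tool_pos: [0.5202, -0.2638, 0.144]
orientation: [-0.085, 0.996, 0.0, -0.0]
contact_force: [-0.7, 0.3, -1.9]
gripper_width: 0.0126
grasp_force: 78.4
```

```bash
python3 - <<'E'
from h import *
im=grab("wrist");X=cloud(im);s=state();Rm=R.from_quat(s["orientation"])
print(s["tool_pos"],Rm.as_matrix()[:,2])
L=Rm.inv().apply((X-s["tool_pos"]).reshape(-1,3)).reshape(X.shape)*1000
bm=(abs(X[...,2]-.119)<.0035)&(abs(L[...,1])<125)&(np.arange(420)[:,None]>100)&(np.arange(420)[:,None]<280)
rm=(abs(X[...,2]-.109)<.004)&(abs(L[...,1])<125)
for v in range(130,280,30):
    b=np.where(bm[v])[0];w=np.where(rm[v]&(abs(L[v,:,1])>100))[0]
    print(v,L[v,b[[0,-1]],1].round(1),L[v,w[[0,-1]],1].round(1))
for u in (160,300,420):
    b=np.where(abs(X[:,u,2]-.119)<.0035)[0];w=np.where(rm[:130,u])[0];print(u,L[b[0],u,0].round(1),L[w[[0,-1]],u,0].round(1))
w=np.where(rm[92])[0];print(L[92,w[[0,-1]],1])
E
```

```text
[ 0.52021123 -0.26375968  0.14400482] [-8.88371652e-04  2.39880289e-05 -9.99999605e-01]
130 [-106.4  106.7] [-115.2  116.6]
160 [-106.3  107.5] [-115.9  116.3]
190 [-106.7  107.4] [-115.9  116.9]
220 [-106.8  107.3] [-115.7  116. ]
250 [-105.6  107.3] [-115.5  116.5]
160 78.4 [87.7 81.9]
300 78.4 [87.1 81.6]
420 78.4 [87.2 81.5]Traceback (most recent call last):
  File "<stdin>", line 12, in <module>
IndexError: index 0 is out of bounds for axis 0 with size 0
```

Request:
step_arm(deltas=[{"dx": -0.003,"dy": 0,"dz": 0.02,"ax": 0,"ay": 0,"az": 0,"grip": 0},{"dx": -0.003,"dy": 0,"dz": 0.05,"ax": 0,"ay": 0,"az": 0,"grip": 0},{"dx": -0.003,"dy": 0,"dz": 0.08,"ax": 0,"ay": 0,"az": 0,"grip": 0},{"dx": -0.003,"dy": 0,"dz": 0.11,"ax": 0,"ay": 0,"az": 0,"grip": 0},{"dx": -0.003,"dy": 0,"dz": 0.13,"ax": 0,"ay": 0,"az": 0,"grip": 0},{"dx": -0.003,"dy": 0,"dz": 0.14,"ax": 0,"ay": 0,"az": 0,"grip": 0},{"dx": -0.003,"dy": 0,"dz": 0.14,"ax": 0,"ay": 0,"az": 0,"grip": 0}])

```text
clock: 21.2
tool_pos: [0.5208, -0.2636, 0.1016]
orientation: [-0.085, 0.996, 0.0, -0.001]
contact_force: [0.6, -0.7, -1.6]
gripper_width: 0.0127
grasp_force: 78.4
```

Going down freely. Lower the last 5 mm and release.

Request:
step_arm(deltas=[{"dx": 0,"dy": 0,"dz": 0.008,"ax": 0,"ay": 0,"az": 0,"grip": 0},{"dx": 0,"dy": 0,"dz": 0.014,"ax": 0,"ay": 0,"az": 0,"grip": 0},{"dx": 0,"dy": 0,"dz": 0.017,"ax": 0,"ay": 0,"az": 0,"grip": 0},{"dx": 0,"dy": 0,"dz": 0.017,"ax": 0,"ay": 0,"az": 0,"grip": 0}])

```text
clock: 21.6
tool_pos: [0.5212, -0.2637, 0.0977]
orientation: [-0.085, 0.996, 0.0, -0.0]
contact_force: [-3.0, 1.2, 4.5]
gripper_width: 0.0127
grasp_force: 79.4
```

Request:
step_arm(deltas=[{"dx": 0,"dy": 0,"dz": 0,"ax": 0,"ay": 0,"az": 0,"grip": 0.2},{"dx": 0,"dy": 0,"dz": 0,"ax": 0,"ay": 0,"az": 0,"grip": 0.5},{"dx": 0,"dy": 0,"dz": 0,"ax": 0,"ay": 0,"az": 0,"grip": 0.5},{"dx": 0,"dy": 0,"dz": -0.1,"ax": 0,"ay": 0,"az": 0,"grip": 0.5},{"dx": 0,"dy": 0,"dz": -0.25,"ax": 0,"ay": 0,"az": 0,"grip": 0.5},{"dx": 0,"dy": 0,"dz": -0.4,"ax": 0,"ay": 0,"az": 0,"grip": 0.5},{"dx": 0,"dy": 0,"dz": -0.5,"ax": 0,"ay": 0,"az": 0,"grip": 0.5},{"dx": 0,"dy": 0,"dz": -0.5,"ax": 0,"ay": 0,"az": 0,"grip": 0.5}])

```text
clock: 22.4
tool_pos: [0.5228, -0.2648, 0.2516]
orientation: [-0.085, 0.996, -0.001, 0.003]
contact_force: [0.1, -0.4, -0.4]
gripper_width: 0.0424
grasp_force: 0.0
```

```bash
python3 - <<'E'
from h import *
im=grab("wrist");X=cloud(im);s=state();print(s["tool_pos"],s["joints"].round(2));c=im["color"].astype(int)
m=(X[...,2]>.06)&(X[...,2]<.082)&(c.min(-1)>60)&(np.ptp(c,axis=-1)<60)
P=X[m];n=np.linalg.svd(P-P.mean(0),full_matrices=False)[2][2];print(m.sum(),np.percentile(P[:,2],[2,50,98]),"tilt",n)
c,a=rect(X,(0,0,560,420),.095,.108,"rib+",1)
save(im,"seat.png")
t=grab("top");X=cloud(t);C=t["color"].astype(int)
for i,b in enumerate([(318,225,355,278),(408,225,443,278),(396,385,438,443)]): rect(X,b,.022,.035,"tool%d"%i)
rect(X,(285,285,450,350),.058,.072,"traywalls")
E
```

```text
[ 0.52204178 -0.26415089  0.24893521] [-0.19  0.28  0.7   1.61 -0.18  1.32  2.28]
29398 [0.06597881 0.07047998 0.07195542] tilt [0.00365136 0.00465064 0.99998252]
rib+ c [ 523.7 -263.5] wh [231.3 181.6] long-axis deg 99.8 z [0.0961 0.1034 0.1075] 3773
tool0 c [693.6 149.1] wh [73.8 28.2] long-axis deg 17.7 z [0.0239 0.0272 0.0304] 400
tool1 c [693.4   5.6] wh [73.5 28.3] long-axis deg 160.5 z [0.0237 0.0272 0.0305] 394
tool2 c [436.1  20. ] wh [71.9 28.4] long-axis deg 25.8 z [0.0242 0.0273 0.0303] 475
traywalls c [568.1  98.8] wh [214.9  84.7] long-axis deg 92.2 z [0.06   0.0648 0.0681] 372
```

View pics/seat.png

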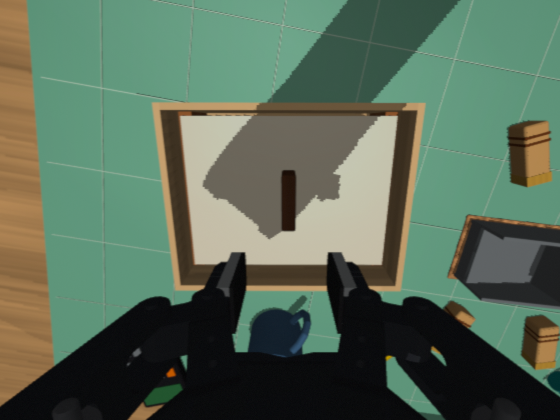

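Board seated level (top at 70.5 mm, tilt about 0.006 rad); the tray is back on its mat. Next are the tools, starting with tool1.

```bash
python3 - <<'E'
from h import *
print(delta([.6935,.0057,.16],quat(70.3)))
E
```

```text
(array([-0.7183,  0.7869,  0.2907]), array([-0.000e+00,  2.000e-04,  3.279e-01]))
```

Request:
step_arm(deltas=[{"dx": -0.718,"dy": 0.787,"dz": 0.15,"ax": 0,"ay": 0,"az": 0.328,"grip": 0.7},{"dx": -0.718,"dy": 0.787,"dz": 0.15,"ax": 0,"ay": 0,"az": 0.328,"grip": 0.7},{"dx": -0.718,"dy": 0.787,"dz": 0.15,"ax": 0,"ay": 0,"az": 0.328,"grip": 0.7},{"dx": -0.718,"dy": 0.787,"dz": 0.15,"ax": 0,"ay": 0,"az": 0.328,"grip": 0.7},{"dx": -0.718,"dy": 0.787,"dz": 0.15,"ax": 0,"ay": 0,"az": 0.328,"grip": 0.7},{"dx": -0.718,"dy": 0.787,"dz": 0.15,"ax": 0,"ay": 0,"az": 0.328,"grip": 0.7},{"dx": -0.718,"dy": 0.787,"dz": 0.15,"ax": 0,"ay": 0,"az": 0.328,"grip": 0.7},{"dx": -0.718,"dy": 0.787,"dz": 0.29,"ax": 0,"ay": 0,"az": 0.328,"grip": 0.7},{"dx": -0.718,"dy": 0.787,"dz": 0.29,"ax": 0,"ay": 0,"az": 0.328,"grip": 0.7},{"dx": -0.718,"dy": 0.787,"dz": 0.29,"ax": 0,"ay": 0,"az": 0.328,"grip": 0.7}])

```text
clock: 23.5
tool_pos: [0.6921, 0.0048, 0.1587]
orientation: [0.172, 0.985, -0.001, -0.002]
contact_force: [-1.0, -0.1, 0.1]
gripper_width: 0.0597
grasp_force: 0.0
```

```bash
cat >> h.py <<'E'
def look(x,y,r=.06,z0=.02,z1=.035,n="wrist"):
    im=grab(n);X=cloud(im);m=(abs(X[...,0]-x)<r)&(abs(X[...,1]-y)<r)&(X[...,2]>z0)&(X[...,2]<z1)
    cc,wh,a=cv2.minAreaRect((X[m][:,:2]*1000).astype(np.float32))
    if wh[0]<wh[1]: wh=wh[::-1];a+=90
    print("look",np.round(cc,1),np.round(wh,1),round(a%180,1),m.sum());return cc,a%180
E
python3 - <<'E'
from h import *
s=state();print(s["tool_pos"],s["joints"].round(2))
look(.6935,.0057); print(delta([.6935,.0057,.023],quat(70.3)))
E
```

```text
[0.69206947 0.00479427 0.15867089] [-0.49  0.6   0.62  1.4  -0.35  1.26  1.38]
look [693.1   3.3] [72.8 28.2] 159.9 2428
(array([-0.0008,  0.005 ,  0.458 ]), array([-0.0007, -0.0006, -0.0012]))
```

Request:
step_arm(deltas=[{"dx": 0,"dy": 0.002,"dz": 0.15,"ax": 0,"ay": 0,"az": 0,"grip": 0.7},{"dx": 0,"dy": 0.002,"dz": 0.3,"ax": 0,"ay": 0,"az": 0,"grip": 0.7},{"dx": 0,"dy": 0.002,"dz": 0.4,"ax": 0,"ay": 0,"az": 0,"grip": 0.7},{"dx": 0,"dy": 0.002,"dz": 0.44,"ax": 0,"ay": 0,"az": 0,"grip": 0.7},{"dx": 0,"dy": 0.002,"dz": 0.455,"ax": 0,"ay": 0,"az": 0,"grip": 0.7},{"dx": 0,"dy": 0.002,"dz": 0.455,"ax": 0,"ay": 0,"az": 0,"grip": 0.4},{"dx": 0,"dy": 0.002,"dz": 0.455,"ax": 0,"ay": 0,"az": 0,"grip": 0},{"dx": 0,"dy": 0.002,"dz": 0.455,"ax": 0,"ay": 0,"az": 0,"grip": 0},{"dx": 0,"dy": 0.002,"dz": 0.455,"ax": 0,"ay": 0,"az": 0,"grip": 0},{"dx": 0,"dy": 0.002,"dz": 0.455,"ax": 0,"ay": 0,"az": 0,"grip": 0}], grip_force=50)

```text
clock: 24.55
tool_pos: [0.6947, 0.0061, 0.0258]
orientation: [0.171, 0.985, 0.0, 0.001]
contact_force: [-1.6, -0.1, 7.5]
gripper_width: 0.0274
grasp_force: 51.4
```

Request:
step_arm(deltas=[{"dx": 0,"dy": 0,"dz": -0.15,"ax": 0,"ay": 0,"az": 0,"grip": 0},{"dx": 0,"dy": 0,"dz": -0.3,"ax": 0,"ay": 0,"az": 0,"grip": 0},{"dx": 0,"dy": 0,"dz": -0.45,"ax": 0,"ay": 0,"az": 0,"grip": 0},{"dx": 0,"dy": 0,"dz": -0.6,"ax": 0,"ay": 0,"az": 0,"grip": 0},{"dx": 0,"dy": 0,"dz": -0.6,"ax": 0,"ay": 0,"az": 0,"grip": 0},{"dx": 0,"dy": 0,"dz": -0.6,"ax": 0,"ay": 0,"az": 0,"grip": 0}])

```text
clock: 25.15
tool_pos: [0.694, 0.0062, 0.2052]
orientation: [0.171, 0.985, 0.001, 0.001]
contact_force: [-0.6, 0.0, -1.9]
gripper_width: 0.0271
grasp_force: 50.3
```

```bash
python3 - <<'E'
from h import *
print(delta([.5741,-.3134,.2],quat(99.8)))
E
```

```text
(array([ 0.0169, -1.1377,  0.0158]), array([ 0.0005,  0.0015, -0.3279]))
```

Request:
step_arm(deltas=[{"dx": 0.015,"dy": -0.15,"dz": 0,"ax": 0,"ay": 0,"az": -0.06,"grip": 0},{"dx": 0.015,"dy": -0.3,"dz": 0,"ax": 0,"ay": 0,"az": -0.12,"grip": 0},{"dx": 0.015,"dy": -0.45,"dz": 0,"ax": 0,"ay": 0,"az": -0.18,"grip": 0},{"dx": 0.015,"dy": -0.6,"dz": 0,"ax": 0,"ay": 0,"az": -0.24,"grip": 0},{"dx": 0.015,"dy": -0.75,"dz": 0,"ax": 0,"ay": 0,"az": -0.3,"grip": 0},{"dx": 0.015,"dy": -0.88,"dz": 0,"ax": 0,"ay": 0,"az": -0.328,"grip": 0},{"dx": 0.015,"dy": -0.96,"dz": 0,"ax": 0,"ay": 0,"az": -0.328,"grip": 0},{"dx": 0.015,"dy": -1,"dz": 0,"ax": 0,"ay": 0,"az": -0.328,"grip": 0},{"dx": 0.015,"dy": -1,"dz": 0,"ax": 0,"ay": 0,"az": -0.328,"grip": 0}])

```text
clock: 26.05
tool_pos: [0.587, -0.2758, 0.2026]
orientation: [-0.084, 0.996, 0.0, -0.001]
contact_force: [0.6, 0.6, -1.2]
gripper_width: 0.0267
grasp_force: 50.3
```

```bash
python3 - <<'E'
from h import *
print(delta([.5741,-.3134,.15],quat(99.8)),state()["joints"].round(2))
E
```

```text
(array([ 0.0629, -0.1164,  0.1753]), array([ 0.0002, -0.0014, -0.0016])) [-0.09  0.46  0.62  1.48 -0.27  1.28  2.3 ]
```

Request:
step_arm(deltas=[{"dx": 0.03,"dy": -0.06,"dz": 0.08,"ax": 0,"ay": 0,"az": -0.001,"grip": 0},{"dx": 0.063,"dy": -0.116,"dz": 0.14,"ax": 0,"ay": -0.001,"az": -0.001,"grip": 0},{"dx": 0.063,"dy": -0.116,"dz": 0.175,"ax": 0,"ay": -0.001,"az": -0.001,"grip": 0},{"dx": 0.063,"dy": -0.116,"dz": 0.175,"ax": 0,"ay": -0.001,"az": -0.001,"grip": 0},{"dx": 0.063,"dy": -0.116,"dz": 0.175,"ax": 0,"ay": -0.001,"az": -0.001,"grip": 0}])

```text
clock: 26.55
tool_pos: [0.5765, -0.31, 0.1511]
orientation: [-0.088, 0.996, 0.001, 0.001]
contact_force: [0.1, 0.1, 0.3]
gripper_width: 0.0268
grasp_force: 50.3
```

```bash
python3 - <<'E'
from h import *
print(delta([.5741,-.3134,.098],quat(99.8)),state()["joints"].round(2))
im=grab("wrist");X=cloud(im);m=(X[...,2]>.11)&(X[...,2]<.145)&(np.arange(420)[:,None]<330)
print(m.sum()); save(im,"p1.png")
E
```

```text
(array([ 0.0102, -0.0099,  0.1768]), array([0.0006, 0.0008, 0.0027])) [-0.02  0.52  0.61  1.53 -0.31  1.2   2.39]
2344
```

View pics/p1.png

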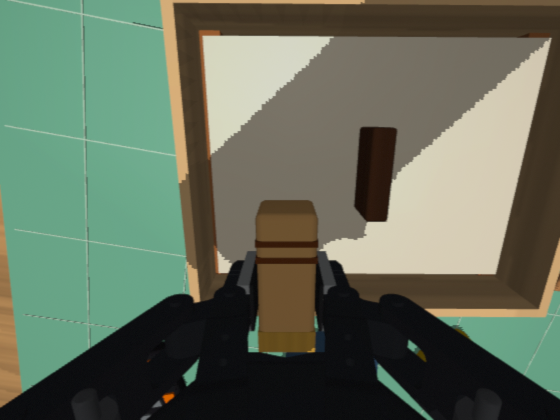

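Request:
step_arm(deltas=[{"dx": 0.01,"dy": -0.008,"dz": 0.03,"ax": 0,"ay": 0,"az": 0.002,"grip": 0},{"dx": 0.01,"dy": -0.008,"dz": 0.08,"ax": 0,"ay": 0,"az": 0.002,"grip": 0},{"dx": 0.01,"dy": -0.008,"dz": 0.13,"ax": 0,"ay": 0,"az": 0.002,"grip": 0},{"dx": 0.01,"dy": -0.008,"dz": 0.16,"ax": 0,"ay": 0,"az": 0.002,"grip": 0},{"dx": 0.01,"dy": -0.008,"dz": 0.172,"ax": 0,"ay": 0,"az": 0.002,"grip": 0},{"dx": 0.01,"dy": -0.008,"dz": 0.177,"ax": 0,"ay": 0,"az": 0.002,"grip": 0},{"dx": 0.01,"dy": -0.008,"dz": 0.177,"ax": 0,"ay": 0,"az": 0.002,"grip": 0}])

```text
clock: 27.3
tool_pos: [0.5728, -0.3152, 0.0979]
orientation: [-0.085, 0.996, -0.0, 0.0]
contact_force: [0.1, -0.1, -0.4]
gripper_width: 0.027
grasp_force: 50.3
```

Request:
step_arm(deltas=[{"dx": 0,"dy": 0,"dz": 0.004,"ax": 0,"ay": 0,"az": 0,"grip": 0},{"dx": 0,"dy": 0,"dz": 0.004,"ax": 0,"ay": 0,"az": 0,"grip": 0.4},{"dx": 0,"dy": 0,"dz": 0.004,"ax": 0,"ay": 0,"az": 0,"grip": 0.5},{"dx": 0,"dy": 0,"dz": 0.004,"ax": 0,"ay": 0,"az": 0,"grip": 0.5},{"dx": 0,"dy": 0,"dz": -0.1,"ax": 0,"ay": 0,"az": 0,"grip": 0.5},{"dx": 0,"dy": 0,"dz": -0.25,"ax": 0,"ay": 0,"az": 0,"grip": 0.5},{"dx": 0,"dy": 0,"dz": -0.4,"ax": 0,"ay": 0,"az": 0,"grip": 0.5},{"dx": 0,"dy": 0,"dz": -0.4,"ax": 0,"ay": 0,"az": 0,"grip": 0.5}])

```text
clock: 28.1
tool_pos: [0.5747, -0.317, 0.2249]
orientation: [-0.084, 0.996, -0.002, 0.005]
contact_force: [0.1, -0.3, -0.4]
gripper_width: 0.0427
grasp_force: 0.0
```

```bash
python3 - <<'E'
from h import *
look(.5741,-.3134,.075,.092,.103)
look(.4361,.02,n="top")
print(delta([.4361,.02,.2],quat(115.8)))
E
```

```text
look [ 552.9 -308.7] [129.2 120.5] 9.8 3665
look [436.1  20.2] [72.  28.3] 25.8 479
(array([0.2615, 1.1788, 0.0612]), array([-0.0008,  0.0018, -0.1787]))
```

Request:
step_arm(deltas=[{"dx": 0.222,"dy": 1,"dz": 0,"ax": 0,"ay": 0,"az": -0.178,"grip": 0.7},{"dx": 0.222,"dy": 1,"dz": 0,"ax": 0,"ay": 0,"az": -0.178,"grip": 0.7},{"dx": 0.222,"dy": 1,"dz": 0,"ax": 0,"ay": 0,"az": -0.178,"grip": 0.7},{"dx": 0.222,"dy": 1,"dz": 0,"ax": 0,"ay": 0,"az": -0.178,"grip": 0.7},{"dx": 0.222,"dy": 1,"dz": 0,"ax": 0,"ay": 0,"az": -0.178,"grip": 0.7},{"dx": 0.222,"dy": 1,"dz": 0,"ax": 0,"ay": 0,"az": -0.178,"grip": 0.7},{"dx": 0.222,"dy": 1,"dz": 0,"ax": 0,"ay": 0,"az": -0.178,"grip": 0.7},{"dx": 0.222,"dy": 1,"dz": 0,"ax": 0,"ay": 0,"az": -0.178,"grip": 0.7}])

```text
clock: 29.0
tool_pos: [0.4555, -0.029, 0.2169]
orientation: [-0.225, 0.974, 0.0, -0.0]
contact_force: [-0.0, -0.7, 0.5]
gripper_width: 0.0598
grasp_force: 0.0
```

```bash
python3 - <<'E'
from h import *
print(delta([.4361,.02,.15],quat(115.8)))
look(.4361,.02)
E
```

```text
(array([-0.0135,  0.1749,  0.223 ]), array([ 0.0004, -0.0003,  0.0017]))
look [435.5  17.4] [72.8 28.6] 26.3 1703
```

Request:
step_arm(deltas=[{"dx": -0.013,"dy": 0.172,"dz": 0.1,"ax": 0,"ay": 0,"az": 0.002,"grip": 0.7},{"dx": -0.013,"dy": 0.172,"dz": 0.2,"ax": 0,"ay": 0,"az": 0.002,"grip": 0.7},{"dx": -0.013,"dy": 0.172,"dz": 0.2,"ax": 0,"ay": 0,"az": 0.002,"grip": 0.7},{"dx": -0.013,"dy": 0.172,"dz": 0.35,"ax": 0,"ay": 0,"az": 0.002,"grip": 0.7},{"dx": -0.013,"dy": 0.172,"dz": 0.5,"ax": 0,"ay": 0,"az": 0.002,"grip": 0.7},{"dx": -0.013,"dy": 0.172,"dz": 0.6,"ax": 0,"ay": 0,"az": 0.002,"grip": 0.7},{"dx": -0.013,"dy": 0.172,"dz": 0.635,"ax": 0,"ay": 0,"az": 0.002,"grip": 0.7},{"dx": -0.013,"dy": 0.172,"dz": 0.638,"ax": 0,"ay": 0,"az": 0.002,"grip": 0.7},{"dx": -0.013,"dy": 0.172,"dz": 0.638,"ax": 0,"ay": 0,"az": 0.002,"grip": 0.3},{"dx": -0.013,"dy": 0.172,"dz": 0.638,"ax": 0,"ay": 0,"az": 0.002,"grip": 0}])

```text
clock: 30.05
tool_pos: [0.4391, 0.0175, 0.028]
orientation: [-0.221, 0.975, 0.0, 0.002]
contact_force: [-0.0, -0.9, 0.6]
gripper_width: 0.0314
grasp_force: 0.0
```

Request:
step_arm(deltas=[{"dx": 0,"dy": 0,"dz": 0,"ax": 0,"ay": 0,"az": 0,"grip": 0},{"dx": 0,"dy": 0,"dz": 0,"ax": 0,"ay": 0,"az": 0,"grip": 0},{"dx": 0,"dy": 0,"dz": 0,"ax": 0,"ay": 0,"az": 0,"grip": 0}])

```text
clock: 30.35
tool_pos: [0.4391, 0.0176, 0.0282]
orientation: [-0.221, 0.975, 0.0, 0.002]
contact_force: [-0.8, -1.9, 7.6]
gripper_width: 0.0267
grasp_force: 49.6
```

Request:
step_arm(deltas=[{"dx": 0,"dy": 0,"dz": -0.15,"ax": 0,"ay": 0,"az": 0,"grip": 0},{"dx": 0,"dy": 0,"dz": -0.3,"ax": 0,"ay": 0,"az": 0,"grip": 0},{"dx": 0,"dy": 0,"dz": -0.45,"ax": 0,"ay": 0,"az": 0,"grip": 0},{"dx": 0,"dy": 0,"dz": -0.6,"ax": 0,"ay": 0,"az": 0,"grip": 0},{"dx": 0,"dy": 0,"dz": -0.6,"ax": 0,"ay": 0,"az": 0,"grip": 0},{"dx": 0,"dy": 0,"dz": -0.6,"ax": 0,"ay": 0,"az": 0,"grip": 0}])

```text
clock: 30.95
tool_pos: [0.4381, 0.0177, 0.2081]
orientation: [-0.221, 0.975, 0.0, 0.002]
contact_force: [-0.4, 0.6, -1.4]
gripper_width: 0.0268
grasp_force: 49.9
```

```bash
python3 - <<'E'
from h import *
print(delta([.4933,-.3274,.2],quat(99.8)))
E
```

```text
(array([ 0.3302, -1.1171,  0.0256]), array([0.0003, 0.0029, 0.175 ]))
```

Request:
step_arm(deltas=[{"dx": 0.04,"dy": -0.15,"dz": 0,"ax": 0,"ay": 0,"az": 0.03,"grip": 0},{"dx": 0.09,"dy": -0.3,"dz": 0,"ax": 0,"ay": 0,"az": 0.06,"grip": 0},{"dx": 0.13,"dy": -0.45,"dz": 0,"ax": 0,"ay": 0,"az": 0.09,"grip": 0},{"dx": 0.18,"dy": -0.6,"dz": 0,"ax": 0,"ay": 0,"az": 0.12,"grip": 0},{"dx": 0.22,"dy": -0.75,"dz": 0,"ax": 0,"ay": 0,"az": 0.15,"grip": 0},{"dx": 0.26,"dy": -0.88,"dz": 0,"ax": 0,"ay": 0,"az": 0.175,"grip": 0},{"dx": 0.29,"dy": -0.96,"dz": 0,"ax": 0,"ay": 0,"az": 0.175,"grip": 0},{"dx": 0.3,"dy": -1,"dz": 0,"ax": 0,"ay": 0,"az": 0.175,"grip": 0},{"dx": 0.3,"dy": -1,"dz": 0,"ax": 0,"ay": 0,"az": 0.175,"grip": 0}])

```text
clock: 31.85
tool_pos: [0.4849, -0.2929, 0.2054]
orientation: [-0.084, 0.996, -0.0, -0.001]
contact_force: [0.1, 0.2, -0.0]
gripper_width: 0.0266
grasp_force: 49.9
```

```bash
python3 - <<'E'
from h import *
print(delta([.4953,-.327,.15],quat(99.8)),state()["joints"].round(2))
E
```

```text
(array([-0.0152, -0.1178,  0.1845]), array([ 0.0001, -0.0008, -0.0014])) [-0.14  0.27  0.72  1.71 -0.19  1.23  2.36]
```

Request:
step_arm(deltas=[{"dx": -0.015,"dy": -0.06,"dz": 0.08,"ax": 0,"ay": 0,"az": -0.001,"grip": 0},{"dx": -0.015,"dy": -0.117,"dz": 0.12,"ax": 0,"ay": -0.001,"az": -0.001,"grip": 0},{"dx": -0.015,"dy": -0.117,"dz": 0.16,"ax": 0,"ay": -0.001,"az": -0.001,"grip": 0},{"dx": -0.015,"dy": -0.117,"dz": 0.16,"ax": 0,"ay": -0.001,"az": -0.001,"grip": 0},{"dx": -0.015,"dy": -0.117,"dz": 0.16,"ax": 0,"ay": -0.001,"az": -0.001,"grip": 0}])

```text
clock: 32.35
tool_pos: [0.4964, -0.3241, 0.1584]
orientation: [-0.087, 0.996, 0.001, 0.001]
contact_force: [0.1, 0.1, -0.7]
gripper_width: 0.0269
grasp_force: 49.9
```

```bash
python3 - <<'E'
from h import *
print(delta([.4953,-.327,.101],quat(99.8)),state()["joints"].round(2))
im=grab("wrist");save(im,"p2.png")
E
```

```text
(array([ 0.0058, -0.0091,  0.1915]), array([0.0007, 0.0015, 0.0019])) [-0.06  0.39  0.7   1.7  -0.27  1.16  2.46]
```

View pics/p2.png

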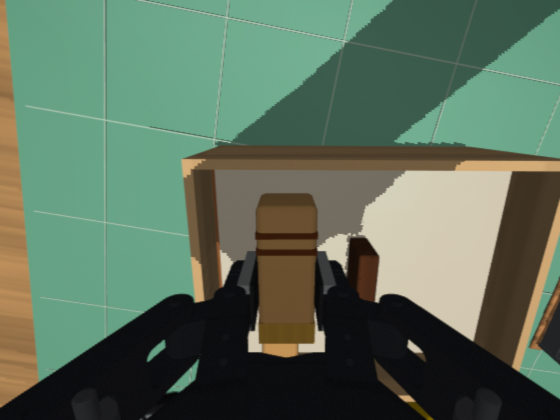

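Request:
step_arm(deltas=[{"dx": 0.004,"dy": -0.008,"dz": 0.03,"ax": 0,"ay": 0,"az": 0.002,"grip": 0},{"dx": 0.004,"dy": -0.008,"dz": 0.08,"ax": 0,"ay": 0,"az": 0.002,"grip": 0},{"dx": 0.004,"dy": -0.008,"dz": 0.13,"ax": 0,"ay": 0,"az": 0.002,"grip": 0},{"dx": 0.004,"dy": -0.008,"dz": 0.17,"ax": 0,"ay": 0,"az": 0.002,"grip": 0},{"dx": 0.004,"dy": -0.008,"dz": 0.185,"ax": 0,"ay": 0,"az": 0.002,"grip": 0},{"dx": 0.004,"dy": -0.008,"dz": 0.19,"ax": 0,"ay": 0,"az": 0.002,"grip": 0},{"dx": 0.004,"dy": -0.008,"dz": 0.19,"ax": 0,"ay": 0,"az": 0.002,"grip": 0}])

```text
clock: 33.1
tool_pos: [0.4955, -0.3284, 0.1013]
orientation: [-0.085, 0.996, 0.0, 0.001]
contact_force: [1.6, -0.5, -0.6]
gripper_width: 0.0268
grasp_force: 49.9
```

Request:
step_arm(deltas=[{"dx": 0,"dy": 0,"dz": 0.003,"ax": 0,"ay": 0,"az": 0,"grip": 0},{"dx": 0,"dy": 0,"dz": 0.003,"ax": 0,"ay": 0,"az": 0,"grip": 0.4},{"dx": 0,"dy": 0,"dz": 0.003,"ax": 0,"ay": 0,"az": 0,"grip": 0.5},{"dx": 0,"dy": 0,"dz": 0.003,"ax": 0,"ay": 0,"az": 0,"grip": 0.5},{"dx": 0,"dy": 0,"dz": -0.1,"ax": 0,"ay": 0,"az": 0,"grip": 0.5},{"dx": 0,"dy": 0,"dz": -0.25,"ax": 0,"ay": 0,"az": 0,"grip": 0.5},{"dx": 0,"dy": 0,"dz": -0.4,"ax": 0,"ay": 0,"az": 0,"grip": 0.5},{"dx": 0,"dy": 0,"dz": -0.4,"ax": 0,"ay": 0,"az": 0,"grip": 0.5}])

```text
clock: 33.9
tool_pos: [0.4972, -0.3303, 0.2277]
orientation: [-0.084, 0.996, -0.002, 0.005]
contact_force: [0.4, -1.3, -0.5]
gripper_width: 0.0427
grasp_force: 0.0
```

```bash
python3 - <<'E'
from h import *
look(.6936,.149,n="top")
print(delta([.6936,.149,.2],quat(107.9)))
E
```

```text
look [694.  149.1] [73.4 28.2] 18.0 405
(array([-0.9161,  1.4609,  0.0845]), array([-0.0021,  0.0046, -0.091 ]))
```

Request:
step_arm(deltas=[{"dx": -0.45,"dy": 0.73,"dz": 0,"ax": 0,"ay": 0,"az": -0.045,"grip": 0.7},{"dx": -0.45,"dy": 0.73,"dz": 0,"ax": 0,"ay": 0,"az": -0.045,"grip": 0.7},{"dx": -0.45,"dy": 0.73,"dz": 0,"ax": 0,"ay": 0,"az": -0.045,"grip": 0.7},{"dx": -0.45,"dy": 0.73,"dz": 0,"ax": 0,"ay": 0,"az": -0.045,"grip": 0.7},{"dx": -0.45,"dy": 0.73,"dz": 0,"ax": 0,"ay": 0,"az": -0.045,"grip": 0.7},{"dx": -0.45,"dy": 0.73,"dz": 0,"ax": 0,"ay": 0,"az": -0.045,"grip": 0.7},{"dx": -0.45,"dy": 0.73,"dz": 0,"ax": 0,"ay": 0,"az": -0.045,"grip": 0.7},{"dx": -0.45,"dy": 0.73,"dz": 0,"ax": 0,"ay": 0,"az": -0.045,"grip": 0.7}])

```text
clock: 34.75
tool_pos: [0.5906, -0.0911, 0.221]
orientation: [-0.119, 0.993, -0.0, 0.001]
contact_force: [-0.1, -0.9, -0.8]
gripper_width: 0.0594
grasp_force: 0.0
```

```bash
python3 - <<'E'
from h import *
print(delta([.6938,.149,.2],quat(107.9)))
E
```

```text
(array([-0.5234,  0.6961,  0.0701]), array([-0.0004,  0.0006, -0.0468]))
```

Request:
step_arm(deltas=[{"dx": -0.523,"dy": 0.696,"dz": 0.07,"ax": 0,"ay": 0,"az": -0.047,"grip": 0.7},{"dx": -0.523,"dy": 0.696,"dz": 0.07,"ax": 0,"ay": 0,"az": -0.047,"grip": 0.7},{"dx": -0.523,"dy": 0.696,"dz": 0.07,"ax": 0,"ay": 0,"az": -0.047,"grip": 0.7},{"dx": -0.523,"dy": 0.696,"dz": 0.07,"ax": 0,"ay": 0,"az": -0.047,"grip": 0.7},{"dx": -0.523,"dy": 0.696,"dz": 0.07,"ax": 0,"ay": 0,"az": -0.047,"grip": 0.7},{"dx": -0.523,"dy": 0.696,"dz": 0.07,"ax": 0,"ay": 0,"az": -0.047,"grip": 0.7},{"dx": -0.523,"dy": 0.696,"dz": 0.07,"ax": 0,"ay": 0,"az": -0.047,"grip": 0.7},{"dx": -0.523,"dy": 0.696,"dz": 0.07,"ax": 0,"ay": 0,"az": -0.047,"grip": 0.7}])

```text
clock: 35.55
tool_pos: [0.6943, 0.1471, 0.201]
orientation: [-0.155, 0.988, -0.001, 0.001]
contact_force: [0.2, -0.7, 0.2]
gripper_width: 0.0596
grasp_force: 0.0
```

```bash
python3 - <<'E'
from h import *
look(.694,.149)
print(state()["joints"].round(2),delta([.6938,.148,.026],quat(107.9)))
E
```

```text
look [713.  158.5] [121.7  43.4] 32.7 1852
[-0.59  0.58  0.49  1.29 -0.27  1.33  1.77] (array([0.0015, 0.0054, 0.5846]), array([-0.0011,  0.0014, -0.0015]))
```

Request:
step_arm(deltas=[{"dx": 0.001,"dy": 0.004,"dz": 0.16,"ax": 0,"ay": 0,"az": 0,"grip": 0.7},{"dx": 0.001,"dy": 0.004,"dz": 0.32,"ax": 0,"ay": 0,"az": 0,"grip": 0.7},{"dx": 0.001,"dy": 0.004,"dz": 0.46,"ax": 0,"ay": 0,"az": 0,"grip": 0.7},{"dx": 0.001,"dy": 0.004,"dz": 0.55,"ax": 0,"ay": 0,"az": 0,"grip": 0.7},{"dx": 0.001,"dy": 0.004,"dz": 0.58,"ax": 0,"ay": 0,"az": 0,"grip": 0.7},{"dx": 0.001,"dy": 0.004,"dz": 0.585,"ax": 0,"ay": 0,"az": 0,"grip": 0.4},{"dx": 0.001,"dy": 0.004,"dz": 0.585,"ax": 0,"ay": 0,"az": 0,"grip": 0},{"dx": 0.001,"dy": 0.004,"dz": 0.585,"ax": 0,"ay": 0,"az": 0,"grip": 0},{"dx": 0.001,"dy": 0.004,"dz": 0.585,"ax": 0,"ay": 0,"az": 0,"grip": 0},{"dx": 0.001,"dy": 0.004,"dz": 0.585,"ax": 0,"ay": 0,"az": 0,"grip": 0}])

```text
clock: 36.6
tool_pos: [0.6953, 0.1514, 0.028]
orientation: [-0.156, 0.988, 0.0, 0.003]
contact_force: [-1.4, -1.7, 6.3]
gripper_width: 0.0272
grasp_force: 50.5
```

Request:
step_arm(deltas=[{"dx": 0,"dy": 0,"dz": -0.15,"ax": 0,"ay": 0,"az": 0,"grip": 0},{"dx": 0,"dy": 0,"dz": -0.3,"ax": 0,"ay": 0,"az": 0,"grip": 0},{"dx": 0,"dy": 0,"dz": -0.45,"ax": 0,"ay": 0,"az": 0,"grip": 0},{"dx": 0,"dy": 0,"dz": -0.6,"ax": 0,"ay": 0,"az": 0,"grip": 0},{"dx": 0,"dy": 0,"dz": -0.65,"ax": 0,"ay": 0,"az": 0,"grip": 0},{"dx": 0,"dy": 0,"dz": -0.65,"ax": 0,"ay": 0,"az": 0,"grip": 0}])

```text
clock: 37.2
tool_pos: [0.6947, 0.1516, 0.2244]
orientation: [-0.156, 0.988, 0.001, 0.004]
contact_force: [1.1, 0.5, -1.2]
gripper_width: 0.0271
grasp_force: 49.5
```

```bash
python3 - <<'E'
from h import *
print(delta([.5139,-.2062,.21],quat(99.8)))
E
```

```text
(array([ 0.9421, -0.9482,  0.0403]), array([0.0002, 0.0053, 0.0911]))
```

Request:
step_arm(deltas=[{"dx": 0.06,"dy": -0.06,"dz": 0,"ax": 0,"ay": 0,"az": 0.01,"grip": 0},{"dx": 0.16,"dy": -0.16,"dz": 0,"ax": 0,"ay": 0,"az": 0.02,"grip": 0},{"dx": 0.27,"dy": -0.27,"dz": 0,"ax": 0,"ay": 0,"az": 0.03,"grip": 0},{"dx": 0.38,"dy": -0.38,"dz": 0,"ax": 0,"ay": 0,"az": 0.04,"grip": 0},{"dx": 0.49,"dy": -0.49,"dz": 0,"ax": 0,"ay": 0,"az": 0.05,"grip": 0},{"dx": 0.6,"dy": -0.6,"dz": 0,"ax": 0,"ay": 0,"az": 0.06,"grip": 0},{"dx": 0.71,"dy": -0.71,"dz": 0,"ax": 0,"ay": 0,"az": 0.07,"grip": 0},{"dx": 0.82,"dy": -0.82,"dz": 0,"ax": 0,"ay": 0,"az": 0.08,"grip": 0},{"dx": 0.91,"dy": -0.91,"dz": 0,"ax": 0,"ay": 0,"az": 0.091,"grip": 0},{"dx": 0.942,"dy": -0.948,"dz": 0.04,"ax": 0,"ay": 0,"az": 0.091,"grip": 0}])

```text
clock: 38.2
tool_pos: [0.51, -0.2104, 0.2078]
orientation: [-0.083, 0.997, -0.0, 0.001]
contact_force: [-0.2, 0.9, -0.6]
gripper_width: 0.0268
grasp_force: 49.5
```

```bash
python3 - <<'E'
from h import *
print(delta([.5139,-.2062,.15],quat(99.8)))
E
```

```text
(array([-0.0145,  0.0118,  0.1927]), array([-0.0005,  0.0016, -0.0037]))
```

Request:
step_arm(deltas=[{"dx": -0.0145,"dy": 0.012,"dz": 0.08,"ax": 0,"ay": 0,"az": -0.004,"grip": 0},{"dx": -0.0145,"dy": 0.012,"dz": 0.16,"ax": 0,"ay": 0,"az": -0.004,"grip": 0},{"dx": -0.0145,"dy": 0.012,"dz": 0.2,"ax": 0,"ay": 0,"az": -0.004,"grip": 0},{"dx": -0.0145,"dy": 0.012,"dz": 0.25,"ax": 0,"ay": 0,"az": -0.004,"grip": 0},{"dx": -0.0145,"dy": 0.012,"dz": 0.3,"ax": 0,"ay": 0,"az": -0.004,"grip": 0},{"dx": -0.0145,"dy": 0.012,"dz": 0.335,"ax": 0,"ay": 0,"az": -0.004,"grip": 0},{"dx": -0.0145,"dy": 0.012,"dz": 0.35,"ax": 0,"ay": 0,"az": -0.004,"grip": 0},{"dx": -0.0145,"dy": 0.012,"dz": 0.355,"ax": 0,"ay": 0,"az": -0.004,"grip": 0},{"dx": -0.0145,"dy": 0.012,"dz": 0.355,"ax": 0,"ay": 0,"az": -0.004,"grip": 0}])

```text
clock: 39.1
tool_pos: [0.5167, -0.2021, 0.1017]
orientation: [-0.089, 0.996, 0.0, 0.001]
contact_force: [0.1, 0.1, -0.1]
gripper_width: 0.0272
grasp_force: 49.5
```

Request:
step_arm(deltas=[{"dx": 0,"dy": 0,"dz": 0.005,"ax": 0,"ay": 0,"az": 0,"grip": 0},{"dx": 0,"dy": 0,"dz": 0.005,"ax": 0,"ay": 0,"az": 0,"grip": 0.4},{"dx": 0,"dy": 0,"dz": 0.005,"ax": 0,"ay": 0,"az": 0,"grip": 0.5},{"dx": 0,"dy": 0,"dz": 0.005,"ax": 0,"ay": 0,"az": 0,"grip": 0.5},{"dx": 0,"dy": 0,"dz": -0.1,"ax": 0,"ay": 0,"az": 0,"grip": 0.5},{"dx": 0,"dy": 0,"dz": -0.25,"ax": 0,"ay": 0,"az": 0,"grip": 0.5},{"dx": 0,"dy": 0,"dz": -0.4,"ax": 0,"ay": 0,"az": 0,"grip": 0.5},{"dx": 0,"dy": 0,"dz": -0.5,"ax": 0,"ay": 0,"az": 0,"grip": 0.5},{"dx": 0,"dy": 0,"dz": -0.6,"ax": 0,"ay": 0,"az": 0,"grip": 0.5}])

```text
clock: 40.0
tool_pos: [0.516, -0.2021, 0.2834]
orientation: [-0.088, 0.996, 0.0, 0.002]
contact_force: [1.1, -0.3, 0.1]
gripper_width: 0.0427
grasp_force: 0.0
```

Request:
step_arm(deltas=[{"dx": 0,"dy": 0.8,"dz": 0,"ax": 0,"ay": 0,"az": 0,"grip": 0.5},{"dx": 0,"dy": 0.8,"dz": 0,"ax": 0,"ay": 0,"az": 0,"grip": 0.5},{"dx": 0,"dy": 0.8,"dz": 0,"ax": 0,"ay": 0,"az": 0,"grip": 0.5},{"dx": 0,"dy": 0.8,"dz": 0,"ax": 0,"ay": 0,"az": 0,"grip": 0.5},{"dx": 0,"dy": 0.8,"dz": 0,"ax": 0,"ay": 0,"az": 0,"grip": 0.5},{"dx": 0,"dy": 0.8,"dz": 0,"ax": 0,"ay": 0,"az": 0,"grip": 0.5},{"dx": 0,"dy": 0.8,"dz": 0,"ax": 0,"ay": 0,"az": 0,"grip": 0.5}])

```text
clock: 40.7
tool_pos: [0.4736, 0.0347, 0.2816]
orientation: [-0.089, 0.996, 0.0, 0.001]
contact_force: [-0.6, -1.0, 0.8]
gripper_width: 0.0427
grasp_force: 0.0
```

```bash
python3 - <<'E'
from h import *
im=grab("top");save(im,"fin.png",None,1.4);X=cloud(im)
print(state()["tool_pos"])
for p in [(.5139,-.2062),(.5741,-.3134),(.4933,-.3274)]:
    m=(np.hypot(X[...,0]-p[0],X[...,1]-p[1])<.012);print(np.percentile(X[m][:,2],[5,50,95]).round(4))
E
```

```text
[0.47377502 0.03353082 0.28164333]
[0.0957 0.0981 0.101 ]
[0.0953 0.0982 0.1005]
[0.096  0.0983 0.1008]
```

View pics/fin.png

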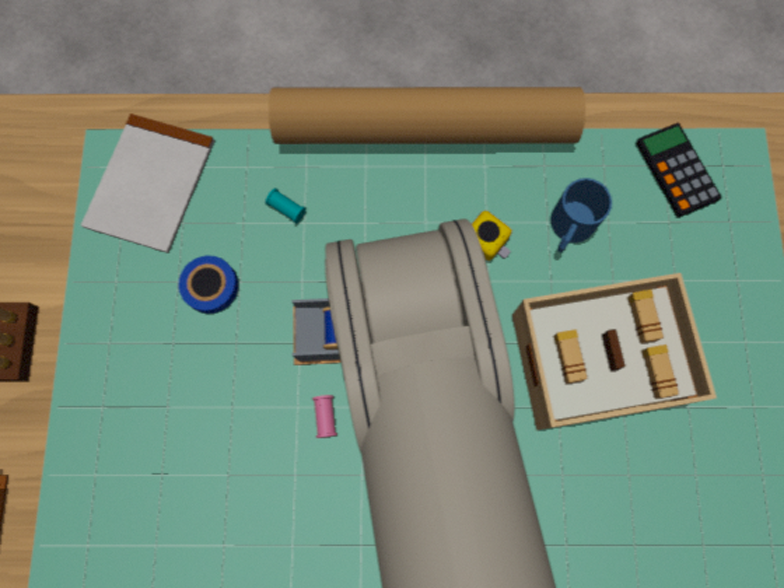

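The final view shows all three tools flat on the board, at about (570,355), (647,318) and (660,370), with tops at 98 mm. The tray stands on its mat with a blue spool in view, the arm hiding the other. The bystanders have not moved. I'm handing in.

Request:
step_arm(deltas=[{"dx": 0,"dy": 0,"dz": 0,"ax": 0,"ay": 0,"az": 0,"grip": 0.5},{"dx": 0,"dy": 0,"dz": 0,"ax": 0,"ay": 0,"az": 0,"grip": 0.5},{"dx": 0,"dy": 0,"dz": 0,"ax": 0,"ay": 0,"az": 0,"grip": 0.5},{"dx": 0,"dy": 0,"dz": 0,"ax": 0,"ay": 0,"az": 0,"grip": 0.5},{"dx": 0,"dy": 0,"dz": 0,"ax": 0,"ay": 0,"az": 0,"grip": 0.5}])

```text
clock: 41.25
tool_pos: [0.4737, 0.034, 0.2815]
orientation: [-0.088, 0.996, 0.0, 0.001]
contact_force: [0.4, -0.3, -0.1]
gripper_width: 0.0422
grasp_force: 0.0
```

```bash
python3 -c "
from workcell import job
print(job.sign_off())"
```

```text
the job is handed in; nothing more can be done
None
```

Job handed in at about 41 s: three tan spools are in the crate under the level separator, all three tools lie flat on the board, and the tray is back on its mat with the blue spools; the sign-off gave no verdict, and in the last picture the arm hid part of the tray.

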